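Hold a tool-chest lid on its balance point for refitting the stay

ROBOT

A 7-joint arm with a two-finger parallel gripper is mounted at the origin on the work surface. World frame = base frame: x ahead of the robot, y to its left, z up, the work surface at z = 0. Lengths are in m, angles in rad, forces in N, time in s.
With the tool pointing down it reaches from about 0.425 to 0.925 m from the base axis. Payload 6.8 kg.
Tool frame: the origin (TCP) lies between the finger pads, 19 mm behind the fingertips; this is the grasp point; z points along the fingers, y is the direction in which the jaws open and shut (so a half turn about z gives the same grasp; the last joint's range is limited). The gripper opens to 85 mm and grips with 20 to 120 N. Pads are 22 mm wide; open, the fingers measure 114 mm over their backs; the gripper's body (76 mm by 85 mm) begins 54 mm behind the grasp point. The pads swing forward as they close: fully open they stand 13 mm farther back than shut.
Start: joints at [1.151, 0.477, 0.022, 1.555, -0.011, 1.109, -0.083], TCP at [0.207, -0.642, 0.25] pointing down, gripper open.
Joint ranges: [-2.96, 2.96], [-0.34, 2.1], [-1.41, 1.46], [0.24, 2.44], [-1.37, 4.51], [0.17, 1.92], [-2.96, 2.96]. Speed limits (rad/s): [2.39, 2.39, 3.14, 3.14, 3.14, 3.14, 3.14].

INTERFACE

Orientations are given as a unit quaternion [w, x, y, z].
In Python, from station import monitor, cams, bot, finder gives the robot as it stands.
- The arm moves only by the tool jog_arm, never from a script. Its argument "plan" is a list of rows, each an object of numbers: "x", "y", "z": the shift along the tool's x, y, z as a fraction of full scale; "wx", "wy", "wz": the turn, a rotation vector about the tool's x, y, z as a fraction of full scale. A call has 1 to 12 rows; each row is the pose to reach, as a shift and turn from the pose measured when the call began, along the tool's axes at that moment, turning the shorter way round; what a row does not reach only later rows make up. Full scale, the value 1, is 20 cm for a shift and 180 degrees for a turn. A row lasts 1/12 s, in which the tool goes at most 41.7 mm and 7.16 degrees, less where a joint would pass 70% of its speed; a pose out of reach is approached as far as the arm can. A call with a number of a shift or a turn outside -1 to 1 is refused whole. A call with a gripper value outside its range is refused whole. "hand" is the opening, from -1 (shut) to 1 (fully open), set as the call begins (left out, the last holds). The fingers move at their own pace and stop on an object; "grip_force" is the grip in N (left out, the last holds). Time passes only in rows, so rows that repeat a pose let the fingers close. It gives the time, the measured TCP pose, the force and the opening at its end, in the units of the state.
- monitor.get_obs(): the state, without advancing time (a new reading comes with each control period).
- cams.read_camera(name): name is "side" or "top" or "wrist"; returns the picture (400x640x3 uint8, red, green, blue); there is no depth.
- cams.get_calibration(name): a dict with "fx", "fy", "cx", "cy" (pixels), "distortion" ([k1, k2, p1, p2, k3] as OpenCV has them; the pictures are not rectified), "extrinsics" (4x4, takes a point from world to camera coordinates). Camera axes: x right, y down, z forward; pixel columns grow to the right and rows downward; lengths in m; the calibration is good to about 2 mm. A picture is of the moment at which its call begins: read the wrist's pose just before it. get_calibration takes no time and is no camera call; for the wrist camera it gives the pose at the moment of the call.
- bot.hand_in(): hands the job in, once; it reports no verdict.
Trained networks look in the newest picture that a camera, given by its name, has taken for a name from the list of things; names that differ only in an ending like _2 or _b are one class to them, and where a whole thing is asked for, a point or a joint stands for the part that bears it (a point fixed in the world has none). Each returns a list of dicts, best first, with "confidence" (0 to 1); they miss things now and then, are a little off and sometimes report something else, mostly with a low value. They report only what shows in the picture. A call takes as long as a camera call.
- finder.find_in(camera, target): "bbox" ([left, top, width, height] in pixels, round what is visible of it).
- finder.place_of(camera, target): "location" ([column, row] in pixels: a listed point, or the origin of a listed thing).
The state is a dict: "t": time; "q": joint angles; "joint_vel": joint speeds; "joint_torque": joint torques, N m; "eef_pos": TCP position; "tool_rot": TCP orientation; "contact_force": force on the tool from outside, world axes, zero at the start; "torque": the same for the moment, N m; "gripper_width": opening from 0.0 (shut) to 1.0 (fully open).
Only numpy, scipy, OpenCV 4.12 (cv2) and the standard library are available. Lean on these libraries where they do the work, as an engineer would, in place of code of your own. Each camera call takes 0.05 s, during which the arm holds its last target. There are 200 camera calls.

TASK

The lid stay of the small steel tool chest is off and I want to screw it back on. Clear the two sawn steel slices, the round one and the oblong one, off the closed lid and lay both flat in the open offcut tray; then take the lid by its bow handle and swing it up smoothly to its balance point, where it weighs nothing and would fall neither shut nor over backwards. Finish while still gripping the handle and holding the lid still there; do not let the lid slam or go over backwards, and leave the other things on the bench alone.

Things in the scene. Friction and masses are not known exactly. Their poses are not given: they have to be found in the camera images.
- chest: Green steel tool chest, fixed, 180 (its x) x 340 (its y) mm, left or right of the robot. Origin under its centre on the bench; z up, +x towards its hinge (far from the robot), -x towards its handle. Box rim 105 mm high; the closed lid's flat top is 133 mm above the bench and spans x -92 to +92, y -172 to +172 mm. Thin open latches hang on its front at y -115 and +115 mm. Includes the lid.
- lid (a joint): Angle of the chest's lid, rad: 0 = shut (start), grows as the handle side rises. A shell 184 x 344 x 28 mm, 0.5 to 0.9 kg, on an almost free hinge: short of the balance point it falls shut, past it it falls backwards (stop at 2.0). Its centre of mass (shut) is 101 mm on the handle side of the hinge axis and 22 mm above it, so it balances at 1.355 rad, 12 degrees short of upright, at any mass.
- lid_hinge (a point): Point on the lid's hinge axis, middle of its length: 92 mm from the chest's centre along chest +x, 105 mm above the bench. The axis runs along chest y.
- lid_handle (a point): Middle of the grip bar of the lid's bow handle: round bar 12 mm thick, 108 mm long along chest y, 40 mm out from the lid's front edge in its plane, 34 mm clear between bar and lid. From the hinge axis: shut, 224 mm to the handle side and 14 mm up; at balance, 34 mm and 222 mm up. Pinched by fingers pointing down and closing along chest x, it turns between the pads as the lid swings.
- round_slice: Bare steel disc sawn off a round bar, 40 mm diameter, 8 mm thick, 0.08 kg, lying on the closed lid. Origin at the centre of its underside, z up.
- oblong_slice: Bare steel piece sawn off a flat bar, 60 (its x) x 35 (its y) x 8 mm, 0.13 kg, lying on the closed lid. Origin at the centre of its underside, z up.
- tray: Open offcut tray of dark sheet steel, fixed to the bench, on the other side from the chest, 160 (its x) x 220 (its y) x 30 mm high outside, walls and floor 4 mm. Origin under its centre on the bench, z up. Room for both slices side by side along its y.
- lid_stay: The loose folded lid stay, two flat steel bars, 160 x 15 x 9 mm, lying on the bench beyond the chest and tray. Leave alone.
- screwdriver: Screwdriver 190 mm long lying on the bench beyond the chest and tray. Leave alone.
- bush: Bronze bush, 60 mm diameter, 45 mm high, standing at the bench's left. Leave alone.
- jar: Screw-top glass jar, 68 mm diameter, 85 mm high, standing at the bench's right. Leave alone.

How it is judged:
By the outcome, as a careful person would: the job done as asked, in the order asked, and still so for the second after the job is handed in, while the arm keeps its last pose, push and grip.
It also fails if it takes over 72 s, if anything falls off the work surface, if the arm or the gripper's body presses on something with over 40 N, if the wrist force passes 120 N, or if a joint passes its speed limit or range.

## Working session

There is one attempt and no reset: what is moved stays moved. The work goes in short steps, Python scripts to look and compute and a tool call to move; the robot and the scene stay as the last step left them, time stands still between calls to the robot, and variables do not carry over. Pictures are saved under pics/ and viewed, about 8 in all and at most 12, crops included, and the job is handed in when it is done.

Besides the shell and the picture viewer there is one more tool, called after ">>>" as name([rows], argument=value, ...), one row to a line, values as JSON. jog_arm: Moves the arm, as the interface text tells. Shift numbers are shares of 20 cm and turn numbers shares of 180 degrees, none past 1 either way. Its arguments: {"type":"object","properties":{"plan":{"type":"array","items":{"type":"object","properties":{"x":{"type":"number","minimum":-1,"maximum":1},"y":{"type":"number","minimum":-1,"maximum":1},"z":{"type":"number","minimum":-1,"maximum":1},"wx":{"type":"number","minimum":-1,"maximum":1},"wy":{"type":"number","minimum":-1,"maximum":1},"wz":{"type":"number","minimum":-1,"maximum":1}}}},"hand":{"type":"number"},"grip_force":{"type":"number"}},"required":["plan"]}

```bash
mkdir -p pics
cat > h.py <<'E'
import numpy as np, cv2
from scipy.spatial.transform import Rotation as R
from station import monitor, cams, bot, finder
def snap(c,n=None):
    im=cams.read_camera(c)
    if n: cv2.imwrite('pics/'+n+'.png',im[:,:,::-1])
    return im
def ray(c,uv,z,cal=None):
    k=cal or cams.get_calibration(c)
    K=np.array([[k['fx'],0,k['cx']],[0,k['fy'],k['cy']],[0,0,1]])
    p=cv2.undistortPoints(np.array([[uv]],float),K,np.array(k['distortion']))[0,0]
    E=np.array(k['extrinsics']);Rm=E[:3,:3];o=-Rm.T@E[:3,3];d=Rm.T@np.array([p[0],p[1],1])
    return o+d*(z-o[2])/d[2]
def proj(c,P,cal=None):
    k=cal or cams.get_calibration(c)
    K=np.array([[k['fx'],0,k['cx']],[0,k['fy'],k['cy']],[0,0,1]]);E=np.array(k['extrinsics'])
    return cv2.projectPoints(np.array(P,float).reshape(-1,3),cv2.Rodrigues(E[:3,:3])[0],E[:3,3],K,np.array(k['distortion']))[0][:,0]
def rel(target, Rt=None):
    "shift (fraction) in tool axes and turn fraction"
    o=monitor.get_obs();q=o['tool_rot'];Rc=R.from_quat([q[1],q[2],q[3],q[0]])
    s=Rc.inv().apply(np.array(target)-o['eef_pos'])/0.2
    w=(Rc.inv()*Rt).as_rotvec()/np.pi if Rt is not None else None
    return np.round(s,3), None if w is None else np.round(w,4)
E
python3 - <<'E'
from h import *
o=monitor.get_obs();print({k:np.round(v,3) for k,v in o.items()})
for c in ['top','side']:
    snap(c,c+'0')
    k=cams.get_calibration(c);E=np.array(k['extrinsics']);print(c,-E[:3,:3].T@E[:3,3])
    for t,z in [('chest',0),('lid_hinge',.105),('lid_handle',.119),('round_slice',.133),('oblong_slice',.133),('tray',0)]:
        for r in finder.place_of(c,t)[:2]:
            print(t,np.round(r['location'],1),round(r['confidence'],2),np.round(ray(c,r['location'],z),4))
E
```

```text
{'t': np.float64(0.0), 'q': array([ 1.151,  0.478,  0.022,  1.556, -0.012,  1.109, -0.083]), 'joint_vel': array([ 0.   , -0.   , -0.001, -0.   ,  0.001,  0.   , -0.001]), 'joint_torque': array([ 1.0000e-03, -5.9644e+01,  1.6080e+00, -2.8120e+01,  1.2000e-02,
        9.0000e-03,  0.0000e+00]), 'eef_pos': array([ 0.207, -0.642,  0.249]), 'tool_rot': array([-0.001,  0.988,  0.155, -0.   ]), 'contact_force': array([-0.165,  0.382,  0.315]), 'torque': array([-0.051,  0.019, -0.025]), 'gripper_width': np.float64(1.001)}
top [0.51702706 0.00964939 1.18310445]
chest [393.9 215.1] 0.8 [ 0.5887 -0.2152  0.    ]
lid_hinge [404.  179.4] 0.58 [ 0.6888 -0.2254  0.105 ]
lid_handle [410.7 256.6] 0.78 [ 0.4633 -0.2404  0.119 ]
lid_handle [396.3 212.2] 0.72 [ 0.59   -0.1996  0.119 ]
round_slice [447.6 216.3] 0.71 [ 0.5798 -0.343   0.133 ]
oblong_slice [388.5 204.5] 0.57 [ 0.6108 -0.1745  0.133 ]
oblong_slice [396.  212.1] 0.44 [ 0.5893 -0.196   0.133 ]
tray [265.1 223.6] 0.65 [0.5542 0.1997 0.    ]
side [-0.29916625  1.15945878  1.02589095]
chest [358.3 194.9] 0.6 [ 0.6046 -0.2335  0.    ]
lid_hinge [339.3 170.5] 0.82 [ 0.6866 -0.205   0.105 ]
lid_hinge [350. 172.] 0.26 [ 0.6429 -0.2216  0.105 ]
lid_handle [387.3 174.9] 0.81 [ 0.4927 -0.2727  0.119 ]
round_slice [380.2 159.8] 0.54 [ 0.5733 -0.3461  0.133 ]
oblong_slice [349.9 175.4] 0.55 [ 0.5983 -0.1562  0.133 ]
tray [299.9 249.1] 0.74 [0.5631 0.2031 0.    ]
tray [404.8 173.4] 0.64 [ 0.5392 -0.5222  0.    ]
```

View pics/top0.png

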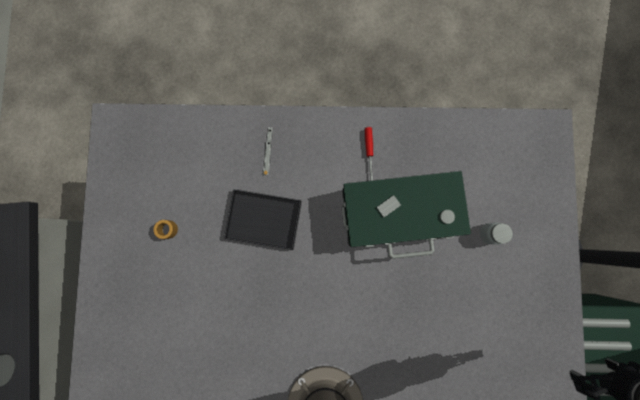

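View pics/side0.png

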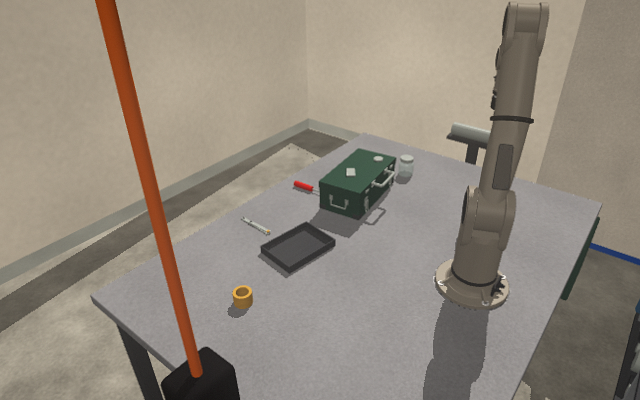

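The top picture shows the lid with corners at about (345,183), (463,172), (470,236) and (349,247). The oblong slice is at (388,206), the round slice at (447,216), the handle bar at (411,255), and the tray at (262,220). The side view agrees, and it shows nothing standing between the chest and the tray. Next I'll fit the geometry by segmentation.

Run:
```python
from h import *
im=cv2.imread('pics/top0.png');b,g,r=[im[:,:,i].astype(int) for i in range(3)]
k=cams.get_calibration('top')
m=((g-r>12)&(g-b>-2)).astype(np.uint8);m[:, :330]=0;m[:,480:]=0;m[:160]=0;m[260:]=0
m=cv2.morphologyEx(m,cv2.MORPH_OPEN,np.ones((3,3)))
c=max(cv2.findContours(m,0,2)[0],key=cv2.contourArea)
q=cv2.approxPolyDP(cv2.convexHull(c),5,True)[:,0];print(q)
# fit chest pose by IoU with lid top rectangle
from scipy.optimize import minimize
hull=cv2.fillPoly(np.zeros((1600,2560),np.uint8),[cv2.convexHull(c)*4+2],1)
def cost(p):
    x,y,a=p;Rm=np.array([[np.cos(a),-np.sin(a)],[np.sin(a),np.cos(a)]])
    P=[np.r_[Rm@np.array(v)+[x,y],z] for z in(.133,.105) for v in [(-.092,-.172),(.092,-.172),(.092,.172),(-.092,.172)]]
    uv=(proj('top',P,k)*4+2).astype(np.int32)
    mm=cv2.fillConvexPoly(np.zeros_like(hull),cv2.convexHull(uv),1)
    return -(mm&hull).sum()/(mm|hull).sum()
s=minimize(cost,[.58,-.24,.1],method='Nelder-Mead',options=dict(initial_simplex=[[.58,-.24,.1],[.6,-.24,.1],[.58,-.22,.1],[.58,-.24,.15]]))
print('chest',np.round(s.x,4),s.fun)
x,y,a=s.x
for l in (-.224,):
    print('handle',x+np.cos(a)*(.092+l),y+np.sin(a)*(.092+l),.119)
# slices
lm=cv2.erode(cv2.fillPoly(np.zeros(m.shape,np.uint8),[cv2.convexHull(c)],1),np.ones((5,5)))
br=((r>90)&(lm>0)).astype(np.uint8)
for cc in cv2.findContours(br,0,1)[0]:
    if cv2.contourArea(cc)<40: continue
    P=np.array([ray('top',p,.141,k)[:2] for p in cc[:,0]])
    print('slice',np.round(cv2.minAreaRect((P*1e3).astype(np.float32)),1) if 0 else cv2.minAreaRect((P*1e3).astype(np.float32)))
# tray
t=(im.max(2)<75).astype(np.uint8);t[:, :215]=0;t[:,306:]=0;t[:180]=0;t[258:]=0
c=max(cv2.findContours(t,0,1)[0],key=cv2.contourArea)
P=np.array([ray('top',p[0],.03,k)[:2] for p in c])
print('tray',cv2.minAreaRect((P*1e3).astype(np.float32)))
z=cv2.resize(im[160:270,210:520],None,fx=2.5,fy=2.5,interpolation=cv2.INTER_CUBIC)
o=monitor.get_obs();qq=o['tool_rot'];print(R.from_quat([qq[1],qq[2],qq[3],qq[0]]).as_matrix().round(3))
kw=cams.get_calibration('wrist');E=np.array(kw['extrinsics']);print('wristcam',-E[:3,:3].T@E[:3,3],E[2,:3])
```

```text
[[461 173]
 [469 233]
 [351 245]
 [344 184]]
chest [ 0.3267 -0.1933  0.55  ] 0.0
handle 0.21413342975481076 -0.26232804755217987 0.119
slice ((578.8897094726562, -339.9794006347656), (36.70207977294922, 37.148189544677734), 89.14988708496094)
slice ((606.9085693359375, -173.1792449951172), (34.83855438232422, 59.70433044433594), 36.25398254394531)
tray ((564.7083129882812, 209.84548950195312), (233.37503051757812, 166.0818328857422), 81.45628356933594)
[[ 0.952  0.307  0.   ]
 [ 0.307 -0.952 -0.   ]
 [ 0.     0.    -1.   ]]
wristcam [ 0.27916728 -0.61880251  0.3743399 ] [-0.27897185 -0.08908864 -0.95615789]<stdin>:16: RuntimeWarning: overflow encountered in scalar negative
```

Run:
```python
from h import *
from scipy.optimize import minimize
im=cv2.imread('pics/top0.png');b,g,r=[im[:,:,i].astype(int) for i in range(3)]
k=cams.get_calibration('top')
m=((g-r>12)&(g-b>-2)).astype(np.uint8);m[:, :330]=0;m[:,480:]=0;m[:160]=0;m[260:]=0
m=cv2.morphologyEx(m,cv2.MORPH_OPEN,np.ones((3,3)))
c=cv2.convexHull(max(cv2.findContours(m,0,2)[0],key=cv2.contourArea))
hull=cv2.fillPoly(np.zeros((1600,2560),np.uint8),[c*4+2],1).astype(bool)
def cost(p):
    x,y,a=p;Rm=np.array([[np.cos(a),-np.sin(a)],[np.sin(a),np.cos(a)]])
    V=[(-.092,-.172),(.092,-.172),(.092,.172),(-.092,.172)]
    P=[np.r_[Rm@np.array(v)+[x,y],z] for z,s in((.133,1),(.105,1),(.0,.98)) for v in np.array(V)*s]
    uv=(proj('top',P,k)*4+2).astype(np.int32)
    mm=cv2.fillConvexPoly(np.zeros(hull.shape,np.uint8),cv2.convexHull(uv[:4]),1)>0
    return -float((mm&hull).sum())/float((mm|hull).sum())
s=minimize(cost,[.59,-.23,-.1],method='Nelder-Mead',options=dict(initial_simplex=[[.58,-.24,.1],[.6,-.24,.1],[.58,-.22,.1],[.58,-.24,-.15]]))
print('chest',np.round(s.x,4),s.fun)
x,y,a=s.x;ux=np.array([np.cos(a),np.sin(a)])
print('handle',np.array([x,y])-.132*ux,'hinge',np.array([x,y])+.092*ux)
P=[np.r_[np.array([x,y])-.132*ux,.119],np.r_[np.array([x,y])+.092*ux,.105]]
print(proj('top',P),proj('side',P))
# oblong first: approach above, tool y along 36.25deg
def down(ydeg):  # tool z down, tool y at heading
    t=np.radians(ydeg);Y=np.array([np.cos(t),np.sin(t),0]);Z=np.array([0,0,-1.]);return R.from_matrix(np.c_[np.cross(Y,Z),Y,Z])
for n,h in (('a',36.25),('b',36.25-180)): print(n,rel([.607,-.173,.26],down(h)))
print('handle turn',[rel([.607,-.173,.26],down(np.degrees(a)+d))[1] for d in (0,180)])
```

```text
chest [ 0.601  -0.2244  0.1276] -0.9743002154424639
handle [ 0.47011358 -0.24119416] hinge [ 0.69229111 -0.21267842]
[[410.97038272 254.18788217]
 [399.70126649 178.17216381]] [[388.075262   179.61594709]
 [339.28759509 169.4219498 ]]
a (array([ 2.623, -1.621, -0.05 ]), array([ 0.    ,  0.    , -0.6022]))
b (array([ 2.623, -1.621, -0.05 ]), array([ 0.    , -0.    ,  0.3978]))
handle turn [array([ 0.    ,  0.    , -0.4414]), array([ 0.    , -0.    ,  0.5586])]
```

>>> jog_arm([
  {"x": 0.5, "y": -0.2, "wz": -0.2},
  {"x": 1.0, "y": -0.4, "wz": -0.4007},
  {"x": 1.0, "y": -0.4, "wz": -0.4007},
  {"x": 1.0, "y": -0.4, "wz": -0.4007},
  {"x": 1.0, "y": -0.4, "wz": -0.4007},
  {"x": 1.0, "y": -0.4, "wz": -0.4007},
  {"x": 1.0, "y": -0.4, "wz": -0.4007},
  {"x": 1.0, "y": -0.4, "wz": -0.4007},
  {"x": 1.0, "y": -0.4, "wz": -0.4007},
  {"x": 1.0, "y": -0.4, "wz": -0.4007},
  {"x": 1.0, "y": -0.4, "wz": -0.4007},
  {"x": 1.0, "y": -0.4, "wz": -0.4007},
], hand=1)

```text
invalid input at $.plan[0]: expected keys x, y, z, wx, wy, wz
```

>>> jog_arm([
  {"x": 0.5, "y": -0.2, "z": 0, "wx": 0, "wy": 0, "wz": -0.2},
  {"x": 1, "y": -0.4, "z": 0, "wx": 0, "wy": 0, "wz": -0.4007},
  {"x": 1, "y": -0.4, "z": 0, "wx": 0, "wy": 0, "wz": -0.4007},
  {"x": 1, "y": -0.4, "z": 0, "wx": 0, "wy": 0, "wz": -0.4007},
  {"x": 1, "y": -0.4, "z": 0, "wx": 0, "wy": 0, "wz": -0.4007},
  {"x": 1, "y": -0.4, "z": 0, "wx": 0, "wy": 0, "wz": -0.4007},
  {"x": 1, "y": -0.4, "z": 0, "wx": 0, "wy": 0, "wz": -0.4007},
  {"x": 1, "y": -0.4, "z": 0, "wx": 0, "wy": 0, "wz": -0.4007},
  {"x": 1, "y": -0.4, "z": 0, "wx": 0, "wy": 0, "wz": -0.4007},
  {"x": 1, "y": -0.4, "z": 0, "wx": 0, "wy": 0, "wz": -0.4007},
  {"x": 1, "y": -0.4, "z": 0, "wx": 0, "wy": 0, "wz": -0.4007},
  {"x": 1, "y": -0.4, "z": 0, "wx": 0, "wy": 0, "wz": -0.4007},
], hand=1)

```text
t: 1.7
eef_pos: [0.3727, -0.5051, 0.2501]
tool_rot: [0.0, 0.708, 0.706, 0.0]
contact_force: [-0.3, 0.0, -0.8]
gripper_width: 1.002
```

>>> jog_arm([
  {"x": 0.4, "y": 0.5, "z": 0, "wx": 0, "wy": 0, "wz": 0},
  {"x": 0.825, "y": 1, "z": 0, "wx": 0, "wy": 0, "wz": 0},
  {"x": 0.825, "y": 1, "z": 0, "wx": 0, "wy": 0, "wz": 0},
  {"x": 0.825, "y": 1, "z": 0, "wx": 0, "wy": 0, "wz": 0},
  {"x": 0.825, "y": 1, "z": 0, "wx": 0, "wy": 0, "wz": 0},
  {"x": 0.825, "y": 1, "z": 0, "wx": 0, "wy": 0, "wz": 0},
  {"x": 0.825, "y": 1, "z": 0, "wx": 0, "wy": 0, "wz": 0},
  {"x": 0.825, "y": 1, "z": 0, "wx": 0, "wy": 0, "wz": 0},
  {"x": 0.825, "y": 1, "z": 0, "wx": 0, "wy": 0, "wz": 0},
])

```text
t: 2.45
eef_pos: [0.5737, -0.3402, 0.2499]
tool_rot: [-0.0, 0.709, 0.706, -0.0]
contact_force: [-0.3, -0.3, -0.4]
gripper_width: 1.0
```

Run:
```python
from h import *
o=monitor.get_obs();print(o['eef_pos'],o['gripper_width'])
k=cams.get_calibration('wrist');im=snap('wrist','w1')
for t in('round_slice','oblong_slice'):
  for r in finder.place_of('wrist',t)[:2]: print(t,r,ray('wrist',r['location'],.133,k))
print(proj('wrist',[[.579,-.34,.137]],k))
```

```text
[ 0.57366836 -0.34020828  0.24985928] 1.000484743103011
round_slice {'location': [326.2, 196.1], 'confidence': 0.82} [ 0.58197673 -0.33762014  0.133     ]
[[322.42671378 200.63378043]]
```

View pics/w1.png

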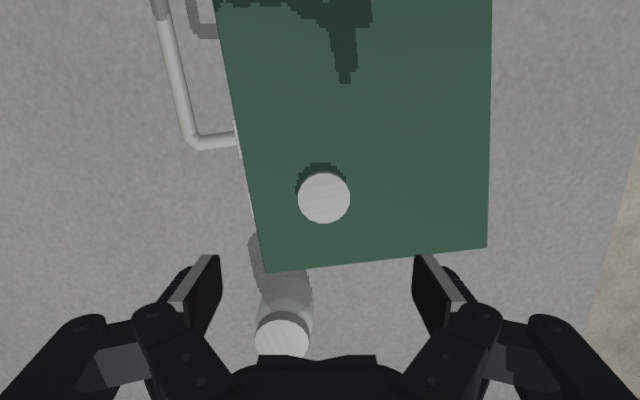

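The wrist view shows the disc centred at (324,197), which puts it at about (0.580, -0.339). I'll descend now.

>>> jog_arm([
  {"x": 0.005, "y": 0.032, "z": 0.2, "wx": 0, "wy": 0, "wz": 0},
  {"x": 0.005, "y": 0.032, "z": 0.35, "wx": 0, "wy": 0, "wz": 0},
  {"x": 0.005, "y": 0.032, "z": 0.43, "wx": 0, "wy": 0, "wz": 0},
  {"x": 0.005, "y": 0.032, "z": 0.465, "wx": 0, "wy": 0, "wz": 0},
  {"x": 0.005, "y": 0.032, "z": 0.475, "wx": 0, "wy": 0, "wz": 0},
  {"x": 0.005, "y": 0.032, "z": 0.485, "wx": 0, "wy": 0, "wz": 0},
  {"x": 0.005, "y": 0.032, "z": 0.485, "wx": 0, "wy": 0, "wz": 0},
], hand=0.4)

```text
t: 3.18
eef_pos: [0.5786, -0.3427, 0.1543]
tool_rot: [0.001, 0.71, 0.704, -0.0]
contact_force: [-0.3, 0.7, 0.1]
gripper_width: 0.698
```

>>> jog_arm([
  {"x": 0, "y": 0, "z": 0, "wx": 0, "wy": 0, "wz": 0},
  {"x": 0, "y": 0, "z": 0, "wx": 0, "wy": 0, "wz": 0},
  {"x": 0, "y": 0, "z": 0, "wx": 0, "wy": 0, "wz": 0},
  {"x": 0, "y": 0, "z": 0, "wx": 0, "wy": 0, "wz": 0},
  {"x": 0, "y": 0, "z": 0, "wx": 0, "wy": 0, "wz": 0},
  {"x": 0, "y": 0, "z": 0, "wx": 0, "wy": 0, "wz": 0},
  {"x": 0, "y": 0, "z": 0, "wx": 0, "wy": 0, "wz": 0},
  {"x": 0, "y": 0, "z": 0, "wx": 0, "wy": 0, "wz": 0},
], hand=-1, grip_force=40)

```text
t: 3.85
eef_pos: [0.5794, -0.3434, 0.1565]
tool_rot: [0.003, 0.71, 0.704, -0.0]
contact_force: [-2.1, -0.1, 5.6]
gripper_width: 0.425
```

Run:
```python
from h import *
o=monitor.get_obs();print(o['eef_pos'],o['gripper_width'],o['contact_force'])
snap('wrist','w2')
```

```text
[ 0.57944799 -0.34343258  0.15645962] 0.42504578508007745 [-2.11998447 -0.12742284  5.62955928]
```

View pics/w2.png

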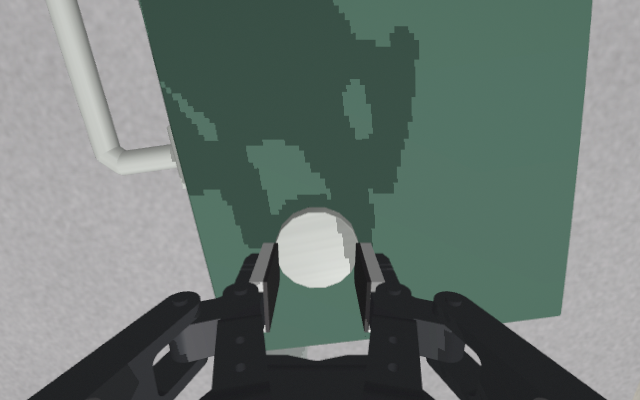

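Run:
```python
from h import *
k=cams.get_calibration('wrist')
print(ray('wrist',[316,247],.141,k), proj('wrist',[[.5794,-.3434,.138],[.5794,-.3324,.138],[.5794,-.3544,.138]],k))
```

```text
[ 0.58007171 -0.33506091  0.141     ] [[314.75471692 259.88392152]
 [314.51619081 239.1382103 ]
 [314.98370181 279.75494832]]
```

The disc sits about 8 mm ahead of the pad centre, so I'll open, recentre and grip again.

>>> jog_arm([
  {"x": 0, "y": 0, "z": 0, "wx": 0, "wy": 0, "wz": 0},
  {"x": 0, "y": 0, "z": 0, "wx": 0, "wy": 0, "wz": 0},
  {"x": 0, "y": 0, "z": 0, "wx": 0, "wy": 0, "wz": 0},
  {"x": 0.04, "y": 0, "z": 0, "wx": -0.003, "wy": 0, "wz": 0},
  {"x": 0.04, "y": 0, "z": 0, "wx": 0, "wy": 0, "wz": 0},
  {"x": 0.045, "y": 0, "z": 0, "wx": 0, "wy": 0, "wz": 0},
  {"x": 0.045, "y": 0, "z": 0, "wx": 0, "wy": 0, "wz": 0},
], hand=0.3)

```text
t: 4.48
eef_pos: [0.5797, -0.3338, 0.1563]
tool_rot: [0.002, 0.71, 0.704, -0.0]
contact_force: [-0.5, -0.5, -0.1]
gripper_width: 0.649
```

>>> jog_arm([
  {"x": 0, "y": 0, "z": 0, "wx": 0, "wy": 0, "wz": 0},
  {"x": 0, "y": 0, "z": 0, "wx": 0, "wy": 0, "wz": 0},
  {"x": 0, "y": 0, "z": 0, "wx": 0, "wy": 0, "wz": 0},
  {"x": 0, "y": 0, "z": 0, "wx": 0, "wy": 0, "wz": 0},
  {"x": 0, "y": 0, "z": 0, "wx": 0, "wy": 0, "wz": 0},
  {"x": 0, "y": 0, "z": 0, "wx": 0, "wy": 0, "wz": 0},
  {"x": 0, "y": 0, "z": 0, "wx": 0, "wy": 0, "wz": 0},
  {"x": 0, "y": 0, "z": 0, "wx": 0, "wy": 0, "wz": 0},
], hand=-1, grip_force=50)

```text
t: 5.15
eef_pos: [0.5798, -0.3337, 0.1569]
tool_rot: [0.002, 0.71, 0.704, -0.0]
contact_force: [-2.0, 1.5, 5.4]
gripper_width: 0.414
```

>>> jog_arm([
  {"x": 0, "y": 0, "z": -0.1, "wx": 0, "wy": 0, "wz": 0},
  {"x": 0, "y": 0, "z": -0.25, "wx": 0, "wy": 0, "wz": 0},
  {"x": 0, "y": 0, "z": -0.4, "wx": 0, "wy": 0, "wz": 0},
  {"x": 0, "y": 0, "z": -0.4, "wx": 0, "wy": 0, "wz": 0},
])

```text
t: 5.48
eef_pos: [0.5825, -0.3347, 0.2433]
tool_rot: [0.007, 0.71, 0.704, 0.002]
contact_force: [0.4, -0.0, -0.3]
gripper_width: 0.412
```

Run:
```python
from h import *
o=monitor.get_obs();print(o['eef_pos'],o['gripper_width'],o['contact_force'])
k=cams.get_calibration('wrist')
snap('wrist','w3');p=o['eef_pos']
print([r for r in finder.place_of('wrist','round_slice')[:2]], [r for r in finder.find_in('wrist','round_slice')[:2]], proj('wrist',[p-[0,0,.015]],k))
```

```text
[ 0.58249744 -0.3347488   0.24328906] 0.41156068520733824 [ 0.42345088 -0.02868169 -0.26623991]
[{'location': [318.5, 263.1], 'confidence': 0.75}] [{'bbox': [280.7, 228.7, 74.2, 73.4], 'confidence': 0.73}] [[314.52718192 263.3633793 ]]
```

View pics/w3.png

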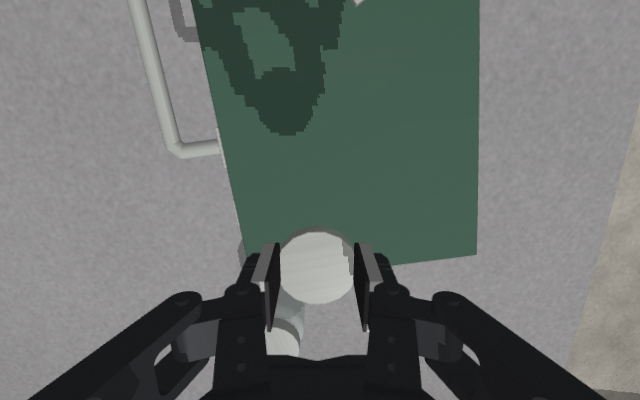

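The disc is held and centred between the pads, with its centre at (318,265). Next I'll carry it to the tray.

>>> jog_arm([
  {"x": 0.15, "y": 0, "z": 0, "wx": 0, "wy": 0, "wz": 0},
  {"x": 0.35, "y": 0, "z": 0, "wx": 0, "wy": 0, "wz": 0},
  {"x": 0.55, "y": 0, "z": 0, "wx": 0, "wy": 0, "wz": 0},
  {"x": 0.75, "y": 0, "z": 0, "wx": 0, "wy": 0, "wz": 0},
  {"x": 0.95, "y": 0, "z": 0, "wx": 0, "wy": 0, "wz": 0},
  {"x": 1, "y": 0, "z": 0, "wx": 0, "wy": 0, "wz": 0},
])

```text
t: 6.13
eef_pos: [0.5802, -0.1248, 0.2343]
tool_rot: [0.0, 0.707, 0.707, 0.001]
contact_force: [-0.6, 1.0, -1.0]
gripper_width: 0.415
```

>>> jog_arm([
  {"x": 0.15, "y": 0, "z": 0, "wx": 0, "wy": 0, "wz": 0},
  {"x": 0.35, "y": 0, "z": 0, "wx": 0, "wy": 0, "wz": 0},
  {"x": 0.55, "y": 0, "z": 0, "wx": 0, "wy": 0, "wz": 0},
  {"x": 0.75, "y": 0, "z": 0, "wx": 0, "wy": 0, "wz": 0},
  {"x": 0.95, "y": 0, "z": 0, "wx": 0, "wy": 0, "wz": 0},
  {"x": 1, "y": 0, "z": 0, "wx": 0, "wy": 0, "wz": 0},
])

```text
t: 6.63
eef_pos: [0.5782, 0.0834, 0.2334]
tool_rot: [-0.002, 0.704, 0.711, 0.001]
contact_force: [-0.0, 0.1, -0.2]
gripper_width: 0.413
```

```bash
cat >> h.py <<'E'
def down(ydeg):
    t=np.radians(ydeg);Y=np.array([np.cos(t),np.sin(t),0]);Z=np.array([0,0,-1.]);return R.from_matrix(np.c_[np.cross(Y,Z),Y,Z])
def st():
    o=monitor.get_obs();print(np.round(o['eef_pos'],4),round(o['gripper_width'],3),np.round(o['contact_force'],1),np.round(o['q'],2),round(o['t'],2))
E
python3 - <<'E'
from h import *
st();k=cams.get_calibration('wrist');snap('wrist','w4')
for r in finder.place_of('wrist','tray')[:2]:print(r,ray('wrist',r['location'],0,k))
print(finder.find_in('wrist','tray')[:1])
print(rel([.555,.154,.1],down(0)))
E
```

```text
[0.5782 0.0834 0.2334] 0.413 [-0.   0.1 -0.2] [ 0.14  0.39 -0.5   1.77  0.21  1.04 -0.42] 6.63
{'location': [309.0, 47.4], 'confidence': 0.62} [0.57009488 0.2086267  0.        ]
[{'bbox': [213.4, 0.0, 186.5, 169.1], 'confidence': 0.56}]
(array([ 0.389, -0.118,  0.666]), array([-0.0005, -0.0002,  0.0012]))
```

View pics/w4.png

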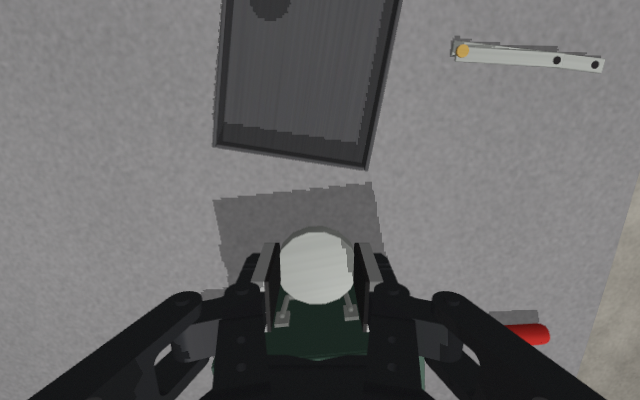

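The wrist view shows the tray's near rim corners at (214,146) and (368,169). The disc is still held at (316,267).

Run:
```python
from h import *
k=cams.get_calibration('wrist')
A=ray('wrist',[214,146],.03,k);B=ray('wrist',[368,169],.03,k);print(A,B,np.linalg.norm(A-B))
x=(B-A)/np.linalg.norm(B-A);y=np.array([-x[1],x[0],0]);print('yaw',np.degrees(np.arctan2(x[1],x[0])))
c=(A+B)/2
for d in (.06,.11,.16):print(d,c+y*d)
```

```text
[0.47695788 0.10479592 0.03      ] [0.6323707  0.08189462 0.03      ] 0.15709110314078878
yaw -8.382653282080085
0.06 [0.5634113  0.15270426 0.03      ]
0.11 [0.57070048 0.20217009 0.03      ]
0.16 [0.57798965 0.25163591 0.03      ]
```

>>> jog_arm([
  {"x": 0.15, "y": -0.03, "z": 0.0, "wx": 0, "wy": 0, "wz": 0},
  {"x": 0.3, "y": -0.06, "z": 0.05, "wx": 0, "wy": 0, "wz": 0},
  {"x": 0.345, "y": -0.077, "z": 0.2, "wx": 0, "wy": 0, "wz": 0},
  {"x": 0.345, "y": -0.077, "z": 0.4, "wx": 0, "wy": 0, "wz": 0},
  {"x": 0.345, "y": -0.077, "z": 0.6, "wx": 0, "wy": 0, "wz": 0},
  {"x": 0.345, "y": -0.077, "z": 0.75, "wx": 0, "wy": 0, "wz": 0},
  {"x": 0.345, "y": -0.077, "z": 0.85, "wx": 0, "wy": 0, "wz": 0},
  {"x": 0.345, "y": -0.077, "z": 0.92, "wx": 0, "wy": 0, "wz": 0},
  {"x": 0.345, "y": -0.077, "z": 0.96, "wx": 0, "wy": 0, "wz": 0},
  {"x": 0.345, "y": -0.077, "z": 0.98, "wx": 0, "wy": 0, "wz": 0},
  {"x": 0.345, "y": -0.077, "z": 0.99, "wx": 0, "wy": 0, "wz": 0},
  {"x": 0.345, "y": -0.077, "z": 0.99, "wx": 0, "wy": 0, "wz": 0},
])

```text
t: 7.78
eef_pos: [0.5639, 0.1451, 0.0358]
tool_rot: [-0.0, 0.706, 0.708, 0.0]
contact_force: [-0.5, -0.3, -0.0]
gripper_width: 0.41
```

Next, lower it slowly until it touches, release, and rise.

>>> jog_arm([
  {"x": 0.02, "y": 0, "z": 0.015, "wx": 0, "wy": 0, "wz": 0},
  {"x": 0.02, "y": 0, "z": 0.025, "wx": 0, "wy": 0, "wz": 0},
  {"x": 0.02, "y": 0, "z": 0.032, "wx": 0, "wy": 0, "wz": 0},
  {"x": 0.02, "y": 0, "z": 0.035, "wx": 0, "wy": 0, "wz": 0},
  {"x": 0.02, "y": 0, "z": 0.035, "wx": 0, "wy": 0, "wz": 0},
])

```text
t: 8.2
eef_pos: [0.5639, 0.149, 0.0289]
tool_rot: [-0.0, 0.706, 0.708, 0.0]
contact_force: [0.0, 0.3, -0.8]
gripper_width: 0.415
```

>>> jog_arm([
  {"x": 0, "y": 0, "z": 0.006, "wx": 0, "wy": 0, "wz": 0},
  {"x": 0, "y": 0, "z": 0.009, "wx": 0, "wy": 0, "wz": 0},
  {"x": 0, "y": 0, "z": 0.009, "wx": 0, "wy": 0, "wz": 0},
])

```text
t: 8.45
eef_pos: [0.5641, 0.1491, 0.0279]
tool_rot: [-0.0, 0.706, 0.708, 0.0]
contact_force: [-2.0, -0.1, 7.9]
gripper_width: 0.414
```

>>> jog_arm([
  {"x": 0, "y": 0, "z": 0, "wx": 0, "wy": 0, "wz": 0},
  {"x": 0, "y": 0, "z": 0, "wx": 0, "wy": 0, "wz": 0},
  {"x": 0, "y": 0, "z": 0, "wx": 0, "wy": 0, "wz": 0},
  {"x": 0, "y": 0, "z": 0, "wx": 0, "wy": 0, "wz": 0},
  {"x": 0, "y": 0, "z": -0.1, "wx": 0, "wy": 0, "wz": 0},
  {"x": 0, "y": 0, "z": -0.3, "wx": 0, "wy": 0, "wz": 0},
  {"x": 0, "y": 0, "z": -0.5, "wx": 0, "wy": 0, "wz": 0},
  {"x": -0.1, "y": 0, "z": -0.7, "wx": 0, "wy": 0, "wz": 0},
  {"x": -0.3, "y": 0, "z": -0.9, "wx": 0, "wy": 0, "wz": 0},
  {"x": -0.5, "y": 0, "z": -1, "wx": 0, "wy": 0, "wz": 0},
  {"x": -0.7, "y": 0, "z": -1, "wx": 0, "wy": 0, "wz": 0},
  {"x": -0.9, "y": 0, "z": -1, "wx": 0, "wy": 0, "wz": 0},
], hand=0.3)

```text
t: 9.45
eef_pos: [0.5657, -0.0173, 0.2298]
tool_rot: [0.002, 0.705, 0.709, 0.002]
contact_force: [1.7, 0.3, 0.5]
gripper_width: 0.651
```

Run:
```python
from h import *
st();k=cams.get_calibration('wrist');snap('wrist','w5')
for c,t in(('wrist','round_slice'),('wrist','tray')):
  for r in finder.place_of(c,t)[:2]:print(t,r,ray(c,r['location'],.004,k))
snap('top','t5')
for r in finder.place_of('top','round_slice')[:2]:print(r,ray('top',r['location'],.004))
print(rel([.607,-.173,.25],down(36.25)))
```

```text
[ 0.5657 -0.0173  0.2298] 0.651 [1.7 0.3 0.5] [ 0.31  0.36 -0.48  1.82  0.19  1.01 -0.25] 9.45
round_slice {'location': [313.4, 2.9], 'confidence': 0.84} [0.56398026 0.14522107 0.004     ]
{'location': [368.7, 158.5], 'confidence': 0.5} [ 0.77203641 -0.13277945  0.004     ]
{'location': [282.8, 220.9], 'confidence': 0.44} [0.56371668 0.14232668 0.004     ]
(array([-0.784,  0.211, -0.117]), array([ 1.000e-04, -3.000e-04, -2.005e-01]))
```

The disc was found in the tray at (0.564, 0.146), flat on the floor. Now I'll go above the oblong slice.

>>> jog_arm([
  {"x": -0.15, "y": 0.04, "z": -0.05, "wx": 0, "wy": 0, "wz": -0.04},
  {"x": -0.35, "y": 0.09, "z": -0.1, "wx": 0, "wy": 0, "wz": -0.08},
  {"x": -0.55, "y": 0.15, "z": -0.117, "wx": 0, "wy": 0, "wz": -0.12},
  {"x": -0.7, "y": 0.2, "z": -0.117, "wx": 0, "wy": 0, "wz": -0.16},
  {"x": -0.784, "y": 0.21, "z": -0.117, "wx": 0, "wy": 0, "wz": -0.2},
  {"x": -0.784, "y": 0.21, "z": -0.117, "wx": 0, "wy": 0, "wz": -0.2},
  {"x": -0.784, "y": 0.21, "z": -0.117, "wx": 0, "wy": 0, "wz": -0.2},
  {"x": -0.784, "y": 0.21, "z": -0.117, "wx": 0, "wy": 0, "wz": -0.2},
])

```text
t: 10.37
eef_pos: [0.607, -0.17, 0.2497]
tool_rot: [-0.001, 0.452, 0.892, 0.001]
contact_force: [0.4, 1.3, 0.6]
gripper_width: 0.649
```

Run:
```python
from h import *
st();k=cams.get_calibration('wrist');im=snap('wrist','w6')
for r in finder.place_of('wrist','oblong_slice')[:2]:print(r,ray('wrist',r['location'],.133,k))
g=(im.min(2)>140).astype(np.uint8)
for c in cv2.findContours(g,0,1)[0]:
    if cv2.contourArea(c)>1500:
        P=np.array([ray('wrist',p,.141,k)[:2] for p in c[:,0]])*1e3
        print(cv2.boundingRect(c),cv2.minAreaRect(P.astype(np.float32)))
```

```text
[ 0.607  -0.17    0.2497] 0.649 [0.4 1.3 0.6] [ 0.57  0.46 -0.54  1.64  0.26  1.12  0.6 ] 10.37
{'location': [312.5, 200.5], 'confidence': 0.68} [ 0.60643757 -0.17196806  0.133     ]
(322, 286, 67, 78) ((716.1774291992188, -238.29046630859375), (48.34101486206055, 84.06646728515625), 7.11894416809082)
(290, 164, 48, 75) ((606.6278686523438, -170.43927001953125), (34.409915924072266, 58.192989349365234), 36.23286437988281)
(397, 0, 243, 362) ((739.907470703125, -87.56732177734375), (191.09291076660156, 311.7349853515625), 52.37678527832031)
(0, 0, 243, 400) ((449.2112731933594, -306.0504150390625), (143.33224487304688, 410.1322326660156), 7.148050785064697)
```

View pics/w6.png

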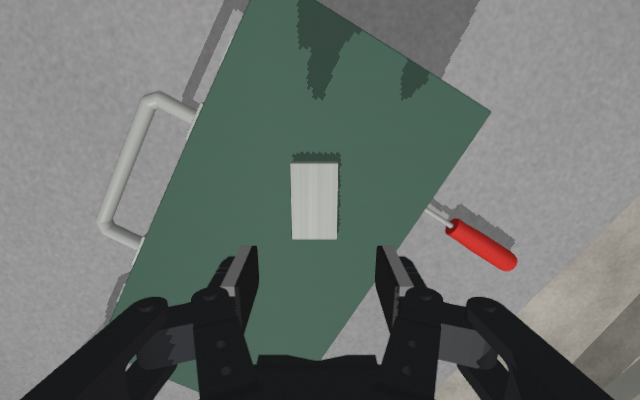

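The oblong slice is at (314,201), aligned with the jaws and directly under the TCP. Descending.

>>> jog_arm([
  {"x": 0, "y": 0, "z": 0.18, "wx": 0, "wy": 0, "wz": 0},
  {"x": 0, "y": 0, "z": 0.33, "wx": 0, "wy": 0, "wz": 0},
  {"x": 0, "y": 0, "z": 0.41, "wx": 0, "wy": 0, "wz": 0},
  {"x": 0, "y": 0, "z": 0.445, "wx": 0, "wy": 0, "wz": 0},
  {"x": 0, "y": 0, "z": 0.46, "wx": 0, "wy": 0, "wz": 0},
  {"x": 0, "y": 0, "z": 0.467, "wx": 0, "wy": 0, "wz": 0},
  {"x": 0, "y": 0, "z": 0.467, "wx": 0, "wy": 0, "wz": 0},
  {"x": 0, "y": 0, "z": 0.467, "wx": 0, "wy": 0, "wz": 0},
])

```text
t: 11.13
eef_pos: [0.6079, -0.1697, 0.1582]
tool_rot: [0.001, 0.452, 0.892, 0.001]
contact_force: [0.0, 0.0, -0.4]
gripper_width: 0.647
```

>>> jog_arm([
  {"x": 0, "y": 0, "z": 0, "wx": 0, "wy": 0, "wz": 0},
  {"x": 0, "y": 0, "z": 0, "wx": 0, "wy": 0, "wz": 0},
  {"x": 0, "y": 0, "z": 0, "wx": 0, "wy": 0, "wz": 0},
  {"x": 0, "y": 0, "z": 0, "wx": 0, "wy": 0, "wz": 0},
  {"x": 0, "y": 0, "z": 0, "wx": 0, "wy": 0, "wz": 0},
  {"x": 0, "y": 0, "z": 0, "wx": 0, "wy": 0, "wz": 0},
  {"x": 0, "y": 0, "z": 0, "wx": 0, "wy": 0, "wz": 0},
  {"x": 0, "y": 0, "z": 0, "wx": 0, "wy": 0, "wz": 0},
], hand=-1, grip_force=50)

```text
t: 11.8
eef_pos: [0.6085, -0.1709, 0.1599]
tool_rot: [0.002, 0.452, 0.892, 0.001]
contact_force: [-1.9, -1.7, 7.6]
gripper_width: 0.0
```

>>> jog_arm([
  {"x": 0, "y": 0, "z": -0.1, "wx": 0, "wy": 0, "wz": 0},
  {"x": 0, "y": 0, "z": -0.25, "wx": 0, "wy": 0, "wz": 0},
  {"x": 0, "y": 0, "z": -0.4, "wx": 0, "wy": 0, "wz": 0},
  {"x": 0, "y": 0, "z": -0.4, "wx": 0, "wy": 0, "wz": 0},
])

```text
t: 12.13
eef_pos: [0.6116, -0.171, 0.2468]
tool_rot: [0.007, 0.452, 0.892, 0.002]
contact_force: [1.2, 0.3, 0.6]
gripper_width: 0.004
```

Run:
```python
from h import *
st();k=cams.get_calibration('wrist');im=snap('wrist','w7')
for r in finder.find_in('wrist','oblong_slice')[:2]:print(r)
print(proj('wrist',[monitor.get_obs()['eef_pos']-[0,0,.02]],k))
print(rel([.577,.251,.235],down(-8.4)))
```

```text
[ 0.6116 -0.171   0.2468] 0.004 [1.2 0.3 0.6] [ 0.57  0.46 -0.54  1.64  0.26  1.1   0.59] 12.13
{'bbox': [283.9, 156.3, 51.0, 78.1], 'confidence': 0.78}
[[309.77784749 249.66244636]]
(array([1.797, 1.118, 0.029]), array([0.0023, 0.0011, 0.248 ]))
```

The jaws closed over the top of the slice: at 35 mm opening the tips sit higher than at full close. I'll retry about 7 mm lower.

Run:
```python
from h import *
k=cams.get_calibration('wrist');im=cv2.imread('pics/w7.png')
g=(im.min(2)>140).astype(np.uint8)
for c in cv2.findContours(g,0,1)[0]:
    if 1500<cv2.contourArea(c)<6000:
        P=np.array([ray('wrist',p,.141,k)[:2] for p in c[:,0]])*1e3
        print(cv2.boundingRect(c),cv2.minAreaRect(P.astype(np.float32)))
print(rel([.607,-.1705,.1505],down(36.25)))
```

```text
(285, 158, 48, 77) ((602.94677734375, -168.9390411376953), (33.68204879760742, 57.34222412109375), 36.188995361328125)
(array([ 0.011, -0.009,  0.456]), array([ 0.0016,  0.0018, -0.0001]))
```

>>> jog_arm([
  {"x": 0.02, "y": -0.014, "z": 0, "wx": 0.0016, "wy": 0.0018, "wz": 0},
  {"x": 0.02, "y": -0.014, "z": 0, "wx": 0.0016, "wy": 0.0018, "wz": 0},
  {"x": 0.02, "y": -0.014, "z": 0.05, "wx": 0.0016, "wy": 0.0018, "wz": 0},
  {"x": 0.02, "y": -0.014, "z": 0.2, "wx": 0.0016, "wy": 0.0018, "wz": 0},
  {"x": 0.02, "y": -0.014, "z": 0.33, "wx": 0.0016, "wy": 0.0018, "wz": 0},
  {"x": 0.02, "y": -0.014, "z": 0.41, "wx": 0.0016, "wy": 0.0018, "wz": 0},
  {"x": 0.02, "y": -0.014, "z": 0.45, "wx": 0.0016, "wy": 0.0018, "wz": 0},
  {"x": 0.02, "y": -0.014, "z": 0.47, "wx": 0.0016, "wy": 0.0018, "wz": 0},
  {"x": 0.02, "y": -0.014, "z": 0.482, "wx": 0.0016, "wy": 0.0018, "wz": 0},
  {"x": 0.02, "y": -0.014, "z": 0.482, "wx": 0.0016, "wy": 0.0018, "wz": 0},
  {"x": 0.02, "y": -0.014, "z": 0.482, "wx": 0.0016, "wy": 0.0018, "wz": 0},
], hand=0.3)

```text
t: 13.15
eef_pos: [0.603, -0.1692, 0.1476]
tool_rot: [-0.002, 0.452, 0.892, -0.001]
contact_force: [-17.8, 1.9, 26.8]
gripper_width: 0.649
```

>>> jog_arm([
  {"x": 0, "y": 0.01, "z": -0.022, "wx": 0, "wy": 0, "wz": 0},
  {"x": 0, "y": 0.01, "z": -0.022, "wx": 0, "wy": 0, "wz": 0},
  {"x": 0, "y": 0.01, "z": -0.022, "wx": 0, "wy": 0, "wz": 0},
])

```text
t: 13.4
eef_pos: [0.6051, -0.1678, 0.152]
tool_rot: [-0.001, 0.452, 0.892, -0.001]
contact_force: [-0.3, -0.2, 0.4]
gripper_width: 0.652
```

>>> jog_arm([
  {"x": 0, "y": 0, "z": 0, "wx": 0, "wy": 0, "wz": 0},
  {"x": 0, "y": 0, "z": 0, "wx": 0, "wy": 0, "wz": 0},
  {"x": 0, "y": 0, "z": 0, "wx": 0, "wy": 0, "wz": 0},
  {"x": 0, "y": 0, "z": 0, "wx": 0, "wy": 0, "wz": 0},
  {"x": 0, "y": 0, "z": 0, "wx": 0, "wy": 0, "wz": 0},
  {"x": 0, "y": 0, "z": 0, "wx": 0, "wy": 0, "wz": 0},
  {"x": 0, "y": 0, "z": 0, "wx": 0, "wy": 0, "wz": 0},
  {"x": 0, "y": 0, "z": 0, "wx": 0, "wy": 0, "wz": 0},
], hand=-1, grip_force=50)

```text
t: 14.07
eef_pos: [0.6049, -0.1678, 0.1517]
tool_rot: [-0.002, 0.452, 0.892, -0.001]
contact_force: [0.3, -0.1, -1.0]
gripper_width: 0.386
```

Gripped. Lifting and carrying.

>>> jog_arm([
  {"x": 0, "y": 0, "z": -0.1, "wx": 0, "wy": 0, "wz": 0},
  {"x": 0, "y": 0, "z": -0.25, "wx": 0, "wy": 0, "wz": 0},
  {"x": 0, "y": 0, "z": -0.4, "wx": 0, "wy": 0, "wz": 0},
  {"x": 0, "y": 0, "z": -0.4, "wx": 0, "wy": 0, "wz": 0},
])

```text
t: 14.4
eef_pos: [0.6083, -0.1678, 0.2378]
tool_rot: [0.003, 0.452, 0.892, -0.0]
contact_force: [1.8, 0.8, -1.2]
gripper_width: 0.388
```

Run:
```python
from h import *
st();print(rel([.590,.04,.235],down(14)),rel([.577,.251,.235],down(-8.4)))
```

```text
[ 0.6083 -0.1678  0.2378] 0.388 [ 1.8  0.8 -1.2] [ 0.57  0.47 -0.54  1.65  0.27  1.09  0.58] 14.4
(array([0.892, 0.541, 0.011]), array([0.001 , 0.0014, 0.1237])) (array([1.781, 1.113, 0.008]), array([0.0013, 0.0012, 0.2482]))
```

>>> jog_arm([
  {"x": 0.15, "y": 0.09, "z": 0, "wx": 0, "wy": 0, "wz": 0.03},
  {"x": 0.3, "y": 0.18, "z": 0, "wx": 0.001, "wy": 0.001, "wz": 0.06},
  {"x": 0.45, "y": 0.27, "z": 0.005, "wx": 0.001, "wy": 0.001, "wz": 0.09},
  {"x": 0.6, "y": 0.36, "z": 0.01, "wx": 0.001, "wy": 0.001, "wz": 0.12},
  {"x": 0.75, "y": 0.45, "z": 0.01, "wx": 0.001, "wy": 0.001, "wz": 0.15},
  {"x": 0.9, "y": 0.54, "z": 0.01, "wx": 0.001, "wy": 0.001, "wz": 0.18},
  {"x": 0.9, "y": 0.54, "z": 0.01, "wx": 0.001, "wy": 0.001, "wz": 0.215},
  {"x": 0.9, "y": 0.54, "z": 0.01, "wx": 0.001, "wy": 0.001, "wz": 0.248},
  {"x": 0.9, "y": 0.54, "z": 0.01, "wx": 0.001, "wy": 0.001, "wz": 0.248},
])

```text
t: 15.15
eef_pos: [0.5884, 0.0421, 0.2348]
tool_rot: [0.0, 0.757, 0.653, -0.0]
contact_force: [0.5, -0.9, -1.8]
gripper_width: 0.391
```

Run:
```python
from h import *
st();print(rel([.577,.251,.04],down(-8.4)))
```

```text
[0.5884 0.0421 0.2348] 0.391 [ 0.5 -0.9 -1.8] [ 0.17  0.39 -0.45  1.76  0.19  1.04 -0.49] 15.15
(array([ 1.025, -0.211,  0.973]), array([ 0.0002,  0.0002, -0.0004]))
```

>>> jog_arm([
  {"x": 0.2, "y": -0.04, "z": 0, "wx": 0, "wy": 0, "wz": 0},
  {"x": 0.4, "y": -0.08, "z": 0, "wx": 0, "wy": 0, "wz": 0},
  {"x": 0.6, "y": -0.12, "z": 0, "wx": 0, "wy": 0, "wz": 0},
  {"x": 0.8, "y": -0.16, "z": 0.05, "wx": 0, "wy": 0, "wz": 0},
  {"x": 0.95, "y": -0.2, "z": 0.15, "wx": 0, "wy": 0, "wz": 0},
  {"x": 1, "y": -0.21, "z": 0.3, "wx": 0, "wy": 0, "wz": 0},
  {"x": 1, "y": -0.21, "z": 0.48, "wx": 0, "wy": 0, "wz": 0},
  {"x": 1, "y": -0.21, "z": 0.65, "wx": 0, "wy": 0, "wz": 0},
  {"x": 1, "y": -0.21, "z": 0.8, "wx": 0, "wy": 0, "wz": 0},
  {"x": 1, "y": -0.21, "z": 0.9, "wx": 0, "wy": 0, "wz": 0},
  {"x": 1, "y": -0.21, "z": 0.95, "wx": 0, "wy": 0, "wz": 0},
  {"x": 1, "y": -0.21, "z": 0.96, "wx": 0, "wy": 0, "wz": 0},
])

```text
t: 16.15
eef_pos: [0.5753, 0.2447, 0.0402]
tool_rot: [-0.0, 0.757, 0.653, -0.002]
contact_force: [0.3, 0.8, -1.2]
gripper_width: 0.384
```

>>> jog_arm([
  {"x": 0, "y": 0, "z": 0.03, "wx": 0, "wy": 0, "wz": 0},
  {"x": 0, "y": 0, "z": 0.055, "wx": 0, "wy": 0, "wz": 0},
  {"x": 0, "y": 0, "z": 0.07, "wx": 0, "wy": 0, "wz": 0},
  {"x": 0, "y": 0, "z": 0.078, "wx": 0, "wy": 0, "wz": 0},
  {"x": 0, "y": 0, "z": 0.082, "wx": 0, "wy": 0, "wz": 0},
  {"x": 0, "y": 0, "z": 0.082, "wx": 0, "wy": 0, "wz": 0},
])

```text
t: 16.65
eef_pos: [0.5755, 0.2448, 0.0242]
tool_rot: [0.0, 0.757, 0.654, -0.002]
contact_force: [-0.1, -0.6, -0.6]
gripper_width: 0.39
```

>>> jog_arm([
  {"x": 0, "y": 0, "z": 0.004, "wx": 0, "wy": 0, "wz": 0},
  {"x": 0, "y": 0, "z": 0.007, "wx": 0, "wy": 0, "wz": 0},
  {"x": 0, "y": 0, "z": 0.007, "wx": 0, "wy": 0, "wz": 0},
])

```text
t: 16.9
eef_pos: [0.5756, 0.2448, 0.023]
tool_rot: [0.0, 0.757, 0.654, -0.002]
contact_force: [0.1, 1.0, -1.8]
gripper_width: 0.389
```

>>> jog_arm([
  {"x": 0, "y": 0, "z": 0, "wx": 0, "wy": 0, "wz": 0},
  {"x": 0, "y": 0, "z": 0, "wx": 0, "wy": 0, "wz": 0},
  {"x": 0, "y": 0, "z": 0, "wx": 0, "wy": 0, "wz": 0},
  {"x": 0, "y": 0, "z": 0, "wx": 0, "wy": 0, "wz": 0},
  {"x": 0, "y": 0, "z": -0.1, "wx": 0, "wy": 0, "wz": 0},
  {"x": 0, "y": 0, "z": -0.3, "wx": 0, "wy": 0, "wz": 0},
  {"x": 0, "y": 0, "z": -0.5, "wx": 0, "wy": 0, "wz": 0},
  {"x": -0.1, "y": 0, "z": -0.7, "wx": 0, "wy": 0, "wz": 0},
  {"x": -0.3, "y": -0.05, "z": -0.9, "wx": 0, "wy": 0, "wz": 0},
  {"x": -0.5, "y": -0.15, "z": -1, "wx": 0, "wy": 0, "wz": -0.03},
  {"x": -0.7, "y": -0.25, "z": -1, "wx": 0, "wy": 0, "wz": -0.06},
  {"x": -0.9, "y": -0.3, "z": -1, "wx": 0, "wy": 0, "wz": -0.0876},
], hand=0.3)

```text
t: 17.9
eef_pos: [0.5011, 0.098, 0.2239]
tool_rot: [0.001, 0.658, 0.753, -0.0]
contact_force: [1.0, -0.2, -0.3]
gripper_width: 0.649
```

Run:
```python
from h import *
st();k=cams.get_calibration('wrist');w=snap('wrist');t=snap('top')
for r in finder.place_of('top','oblong_slice')[:2]:print(r,ray('top',r['location'],.004))
for r in finder.place_of('wrist','oblong_slice')[:2]:print('w',r,ray('wrist',r['location'],.004,k))
a=cv2.resize(t[180:270,210:320],(550,450));b=cv2.resize(w,(240,150))
cv2.imwrite('pics/t8.png',np.hstack([a,np.vstack([b,np.zeros((300,240,3),np.uint8)])])[:,:,::-1])
print(rel([.47,-.24,.235],down(7.3)))
```

```text
[0.5011 0.098  0.2239] 0.649 [ 1.  -0.2 -0.3] [ 0.17  0.29 -0.57  1.94  0.19  0.96 -0.36] 17.9
{'location': [252.1, 218.0], 'confidence': 0.67} [0.57135606 0.24163235 0.004     ]
w {'location': [412.7, 35.1], 'confidence': 0.65} [0.57627881 0.24246997 0.004     ]
(array([-1.65 , -0.367, -0.059]), array([-0.0005,  0.0008, -0.0007]))
```

View pics/t8.png

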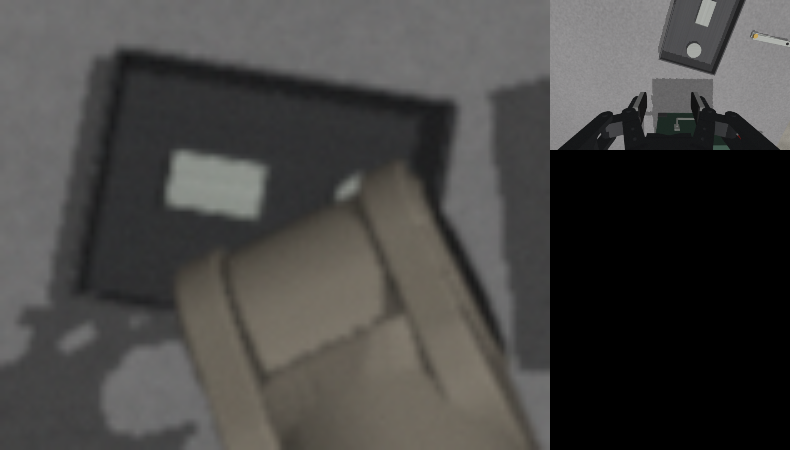

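Both slices lie flat in the tray: the oblong at crop (215,185), the disc partly behind the arm there but visible in the wrist inset. Next is the handle.

>>> jog_arm([
  {"x": -0.15, "y": -0.04, "z": 0, "wx": 0, "wy": 0, "wz": 0},
  {"x": -0.35, "y": -0.08, "z": -0.03, "wx": 0, "wy": 0, "wz": 0},
  {"x": -0.55, "y": -0.12, "z": -0.06, "wx": 0, "wy": 0, "wz": 0},
  {"x": -0.75, "y": -0.17, "z": -0.06, "wx": 0, "wy": 0, "wz": 0},
  {"x": -0.95, "y": -0.22, "z": -0.06, "wx": 0, "wy": 0, "wz": 0},
  {"x": -1, "y": -0.23, "z": -0.06, "wx": 0, "wy": 0, "wz": 0},
], hand=-0.15)

```text
t: 18.6
eef_pos: [0.4806, -0.1134, 0.2345]
tool_rot: [0.001, 0.664, 0.748, -0.002]
contact_force: [-0.1, -0.0, 0.1]
gripper_width: 0.423
```

>>> jog_arm([
  {"x": -0.15, "y": -0.03, "z": 0, "wx": 0, "wy": 0, "wz": 0},
  {"x": -0.3, "y": -0.07, "z": 0, "wx": 0, "wy": 0, "wz": 0},
  {"x": -0.45, "y": -0.1, "z": 0, "wx": 0, "wy": 0, "wz": 0},
  {"x": -0.55, "y": -0.13, "z": 0, "wx": 0, "wy": 0, "wz": 0},
  {"x": -0.6, "y": -0.135, "z": 0, "wx": 0, "wy": 0, "wz": 0},
  {"x": -0.6, "y": -0.135, "z": 0, "wx": 0, "wy": 0, "wz": 0},
  {"x": -0.6, "y": -0.135, "z": 0, "wx": 0, "wy": 0, "wz": 0},
])

```text
t: 19.18
eef_pos: [0.469, -0.234, 0.2349]
tool_rot: [0.001, 0.664, 0.748, -0.002]
contact_force: [-0.1, 0.6, 0.5]
gripper_width: 0.423
```

Run:
```python
from h import *
st();k=cams.get_calibration('wrist');w=snap('wrist','w9')
for t,z in(('lid_handle',.119),('lid_hinge',.105)):
  for r in finder.place_of('wrist',t)[:2]:print(t,r,ray('wrist',r['location'],z,k))
print(rel([.47,-.241,.19],down(7.3)),proj('wrist',[[.4701,-.2412,.119]],k))
```

```text
[ 0.469  -0.234   0.2349] 0.423 [-0.1  0.6  0.5] [ 0.67  0.27 -0.38  1.91  0.13  0.98  0.34] 19.18
lid_handle {'location': [315.1, 203.7], 'confidence': 0.66} [ 0.46908959 -0.23779003  0.119     ]
lid_hinge {'location': [588.7, 199.2], 'confidence': 0.97} [ 0.69458424 -0.21137358  0.105     ]
(array([-0.037,  0.002,  0.226]), array([-0.0007,  0.0012, -0.0018])) [[315.87223304 207.98775063]]
```

View pics/w9.png

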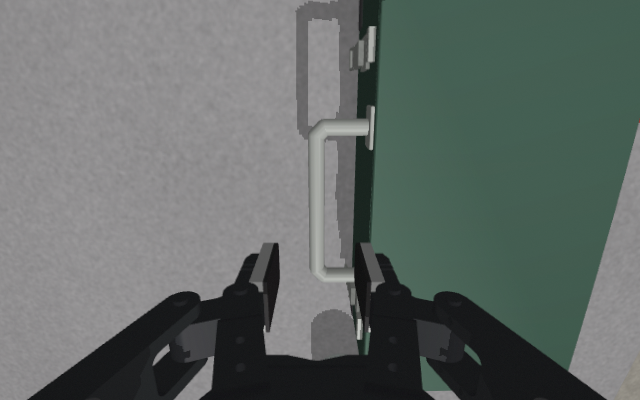

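The handle bar runs from (318,130) to (318,270) and is aligned with the jaws. Its centre is at about (0.471, -0.2385), which puts the hinge near (0.693, -0.2105). I'll descend around the bar and grip.

>>> jog_arm([
  {"x": -0.024, "y": 0.007, "z": 0.1, "wx": 0, "wy": 0.001, "wz": -0.002},
  {"x": -0.024, "y": 0.007, "z": 0.25, "wx": 0, "wy": 0.001, "wz": -0.002},
  {"x": -0.024, "y": 0.007, "z": 0.36, "wx": 0, "wy": 0.001, "wz": -0.002},
  {"x": -0.024, "y": 0.007, "z": 0.45, "wx": 0, "wy": 0.001, "wz": -0.002},
  {"x": -0.024, "y": 0.007, "z": 0.52, "wx": 0, "wy": 0.001, "wz": -0.002},
  {"x": -0.024, "y": 0.007, "z": 0.56, "wx": 0, "wy": 0.001, "wz": -0.002},
  {"x": -0.024, "y": 0.007, "z": 0.575, "wx": 0, "wy": 0.001, "wz": -0.002},
  {"x": -0.024, "y": 0.007, "z": 0.58, "wx": 0, "wy": 0.001, "wz": -0.002},
  {"x": -0.024, "y": 0.007, "z": 0.58, "wx": 0, "wy": 0.001, "wz": -0.002},
])

```text
t: 20.08
eef_pos: [0.4711, -0.2382, 0.1197]
tool_rot: [-0.0, 0.66, 0.751, -0.001]
contact_force: [0.0, 0.2, 0.3]
gripper_width: 0.423
```

>>> jog_arm([
  {"x": 0, "y": 0, "z": 0, "wx": 0, "wy": 0, "wz": 0},
  {"x": 0, "y": 0, "z": 0, "wx": 0, "wy": 0, "wz": 0},
  {"x": 0, "y": 0, "z": 0, "wx": 0, "wy": 0, "wz": 0},
  {"x": 0, "y": 0, "z": 0, "wx": 0, "wy": 0, "wz": 0},
  {"x": 0, "y": 0, "z": 0, "wx": 0, "wy": 0, "wz": 0},
  {"x": 0, "y": 0, "z": 0, "wx": 0, "wy": 0, "wz": 0},
  {"x": 0, "y": 0, "z": 0, "wx": 0, "wy": 0, "wz": 0},
  {"x": 0, "y": 0, "z": 0, "wx": 0, "wy": 0, "wz": 0},
], hand=-1, grip_force=40)

```text
t: 20.75
eef_pos: [0.4691, -0.2387, 0.1205]
tool_rot: [-0.001, 0.661, 0.751, -0.002]
contact_force: [-7.8, -0.3, 8.2]
gripper_width: 0.123
```

Run:
```python
from h import *
st();o=monitor.get_obs();q=o['tool_rot'];M=R.from_quat([q[1],q[2],q[3],q[0]]).as_matrix()
print(M.round(4))
a=np.radians(7.3);ux=np.array([np.cos(a),np.sin(a),0])
# arc about hinge inferred from gripped bar (224 to handle side,14 up)
for th in np.linspace(0,1.355,19):
    d=np.array([224*np.cos(th)-14*np.sin(th),224*np.sin(th)+14*np.cos(th)])
    D=(-ux*(d[0]-224)+np.array([0,0,d[1]-14]))/1000
    print(round(th,3),(M.T@D/.2).round(3))
```

```text
[ 0.4691 -0.2387  0.1205] 0.123 [-7.8 -0.3  8.2] [ 0.63  0.43 -0.35  2.    0.21  0.75  0.28] 20.75
[[-0.1271  0.9919 -0.0047]
 [ 0.9919  0.1271 -0.0019]
 [-0.0013 -0.0049 -1.    ]]
0.0 [0. 0. 0.]
0.075 [-0.     0.008 -0.084]
0.151 [-0.     0.022 -0.167]
0.226 [-0.     0.043 -0.249]
0.301 [-0.     0.07  -0.329]
0.376 [-0.001  0.102 -0.407]
0.452 [-0.001  0.141 -0.483]
0.527 [-0.001  0.184 -0.555]
0.602 [-0.001  0.234 -0.623]
0.678 [-0.001  0.288 -0.688]
0.753 [-0.001  0.347 -0.748]
0.828 [-0.001  0.41  -0.804]
0.903 [-0.001  0.478 -0.855]
0.979 [-0.001  0.549 -0.901]
1.054 [-0.001  0.623 -0.941]
1.129 [-0.001  0.7   -0.976]
1.204 [-1.000e-03  7.790e-01 -1.005e+00]
1.28 [-1.000e-03  8.610e-01 -1.027e+00]
1.355 [-1.000e-03  9.430e-01 -1.044e+00]
```

The handle is gripped, with the opening stopped on the bar. I'll start the swing gently.

>>> jog_arm([
  {"x": 0, "y": 0.001, "z": -0.011, "wx": 0, "wy": 0, "wz": 0},
  {"x": 0, "y": 0.003, "z": -0.034, "wx": 0, "wy": 0, "wz": 0},
  {"x": 0, "y": 0.0055, "z": -0.0615, "wx": 0, "wy": 0, "wz": 0},
  {"x": 0, "y": 0.01, "z": -0.095, "wx": 0, "wy": 0, "wz": 0},
  {"x": 0, "y": 0.0155, "z": -0.128, "wx": 0, "wy": 0, "wz": 0},
  {"x": 0, "y": 0.022, "z": -0.161, "wx": 0, "wy": 0, "wz": 0},
  {"x": 0, "y": 0.029, "z": -0.194, "wx": 0, "wy": 0, "wz": 0},
  {"x": 0, "y": 0.038, "z": -0.226, "wx": 0, "wy": 0, "wz": 0},
  {"x": 0, "y": 0.047, "z": -0.259, "wx": 0, "wy": 0, "wz": 0},
  {"x": 0, "y": 0.0555, "z": -0.286, "wx": 0, "wy": 0, "wz": 0},
  {"x": 0, "y": 0.065, "z": -0.3125, "wx": 0, "wy": 0, "wz": 0},
  {"x": 0, "y": 0.07, "z": -0.328, "wx": 0, "wy": 0, "wz": 0},
])

```text
t: 21.75
eef_pos: [0.4827, -0.237, 0.1865]
tool_rot: [-0.002, 0.661, 0.751, -0.003]
contact_force: [-4.1, -2.0, -4.1]
gripper_width: 0.12
```

```bash
cat >> h.py <<'E'
A=np.radians(7.3);UX=np.array([np.cos(A),np.sin(A),0]);HX=np.array([.6913,-.2103,.105])
def lid(): # lid angle from TCP & plan of further arc
    o=monitor.get_obs();p=o['eef_pos'];d=p-HX;h,v=-d@UX*1e3,d[2]*1e3
    th=np.arctan2(v,h)-np.arctan2(14,224);print('r',np.hypot(h,v).round(1),'(224.4) th',th.round(4),'h,v',h.round(1),v.round(1));return th
def arc(ths):
    o=monitor.get_obs();p=o['eef_pos']
    for th in ths:
        h,v=.224*np.cos(th)-.014*np.sin(th),.224*np.sin(th)+.014*np.cos(th)
        y=(HX-UX*h);y[2]+=v
        print(round(th,3),*rel(y,down(7.3)))
E
python3 - <<'E'
from h import *
st();th=lid();arc(np.arange(.3,.83,.044))
E
```

```text
[ 0.4827 -0.237   0.1865] 0.12 [-4.1 -2.  -4.1] [ 0.64  0.35 -0.37  1.92  0.17  0.9   0.31] 21.75
r 225.5 (224.4) th 0.3074 h,v 210.3 81.5
0.3 [-0.     0.002  0.01 ] [-0.0021  0.0004 -0.0001]
0.344 [-0.     0.02  -0.036] [-0.0021  0.0004 -0.0001]
0.388 [-0.     0.041 -0.081] [-0.0021  0.0004 -0.0001]
0.432 [-0.     0.063 -0.125] [-0.0021  0.0004 -0.0001]
0.476 [-0.     0.087 -0.168] [-0.0021  0.0004 -0.0001]
0.52 [-0.     0.113 -0.21 ] [-0.0021  0.0004 -0.0001]
0.564 [-0.     0.141 -0.251] [-0.0021  0.0004 -0.0001]
0.608 [-0.001  0.17  -0.291] [-0.0021  0.0004 -0.0001]
0.652 [-0.001  0.201 -0.329] [-0.0021  0.0004 -0.0001]
0.696 [-0.001  0.234 -0.366] [-0.0021  0.0004 -0.0001]
0.74 [-0.001  0.269 -0.401] [-0.0021  0.0004 -0.0001]
0.784 [-0.001  0.305 -0.435] [-0.0021  0.0004 -0.0001]
0.828 [-0.001  0.342 -0.467] [-0.0021  0.0004 -0.0001]
```

Forces are small and consistent with the lid's weight. Continuing.

>>> jog_arm([
  {"x": 0, "y": 0.009, "z": -0.022, "wx": -0.001, "wy": 0, "wz": 0},
  {"x": 0, "y": 0.019, "z": -0.046, "wx": -0.002, "wy": 0, "wz": 0},
  {"x": 0, "y": 0.039, "z": -0.09, "wx": -0.002, "wy": 0, "wz": 0},
  {"x": 0, "y": 0.061, "z": -0.134, "wx": -0.002, "wy": 0, "wz": 0},
  {"x": 0, "y": 0.085, "z": -0.177, "wx": -0.002, "wy": 0, "wz": 0},
  {"x": 0, "y": 0.112, "z": -0.219, "wx": -0.002, "wy": 0, "wz": 0},
  {"x": 0, "y": 0.14, "z": -0.26, "wx": -0.002, "wy": 0, "wz": 0},
  {"x": 0, "y": 0.169, "z": -0.3, "wx": -0.002, "wy": 0, "wz": 0},
  {"x": 0, "y": 0.2, "z": -0.338, "wx": -0.002, "wy": 0, "wz": 0},
  {"x": 0, "y": 0.233, "z": -0.375, "wx": -0.002, "wy": 0, "wz": 0},
  {"x": 0, "y": 0.258, "z": -0.4, "wx": -0.002, "wy": 0, "wz": 0},
  {"x": 0, "y": 0.269, "z": -0.41, "wx": -0.002, "wy": 0, "wz": 0},
])

```text
t: 22.75
eef_pos: [0.5357, -0.2304, 0.2709]
tool_rot: [-0.0, 0.661, 0.75, -0.002]
contact_force: [-14.9, -0.5, 9.7]
gripper_width: 0.122
```

Run:
```python
from h import *
st();th=lid();arc(np.arange(.7,1.15,.04))
```

```text
[ 0.5357 -0.2304  0.2709] 0.122 [-14.9  -0.5   9.7] [ 0.6   0.34 -0.39  1.74  0.14  1.1   0.3 ] 22.75
r 228.3 (224.4) th 0.7507 h,v 156.9 165.9
0.7 [ 0.001 -0.027  0.054] [-0.001   0.0007 -0.0003]
0.74 [0.001 0.005 0.022] [-0.001   0.0007 -0.0003]
0.78 [ 0.001  0.038 -0.008] [-0.001   0.0007 -0.0003]
0.82 [ 0.001  0.072 -0.038] [-0.001   0.0007 -0.0003]
0.86 [ 0.001  0.107 -0.065] [-0.001   0.0007 -0.0003]
0.9 [ 0.001  0.143 -0.092] [-0.001   0.0007 -0.0003]
0.94 [ 0.001  0.18  -0.117] [-0.001   0.0007 -0.0003]
0.98 [ 0.001  0.218 -0.141] [-0.001   0.0007 -0.0003]
1.02 [ 0.001  0.258 -0.162] [-0.001   0.0007 -0.0003]
1.06 [ 0.001  0.298 -0.183] [-0.001   0.0007 -0.0003]
1.1 [ 0.001  0.338 -0.202] [-0.001   0.0007 -0.0003]
1.14 [ 0.001  0.38  -0.219] [-0.001   0.0007 -0.0003]
```

>>> jog_arm([
  {"x": 0, "y": -0.003, "z": -0.003, "wx": 0, "wy": 0, "wz": 0},
  {"x": 0, "y": -0.005, "z": -0.005, "wx": 0, "wy": 0, "wz": 0},
  {"x": 0, "y": -0.005, "z": -0.005, "wx": 0, "wy": 0, "wz": 0},
], grip_force=60)

```text
t: 23.0
eef_pos: [0.537, -0.2302, 0.2727]
tool_rot: [0.002, 0.661, 0.751, -0.0]
contact_force: [3.5, -2.0, -8.8]
gripper_width: 0.111
```

Run:
```python
from h import *
st();th=lid();k=cams.get_calibration('wrist');w=snap('wrist','w10');p=monitor.get_obs()['eef_pos']
for c in('side','top'):
  snap(c,c+'10')
  for t in('lid_handle','lid_hinge'):
    for r in finder.place_of(c,t)[:1]:print(c,t,np.round(r['location'],1),round(r['confidence'],2),proj(c,[p]) if t=='lid_handle' else proj(c,[HX]))
a=cv2.imread('pics/side10.png')[100:240,290:450];cv2.imwrite('pics/c10.png',np.hstack([cv2.resize(cv2.imread('pics/w10.png')[150:400,200:440],(384,400)),cv2.resize(a,(400,400))[:, :400]]))
```

```text
[ 0.537  -0.2302  0.2727] 0.111 [ 3.5 -2.  -8.8] [ 0.6   0.33 -0.39  1.73  0.14  1.1   0.3 ] 23.0
r 228.7 (224.4) th 0.7605 h,v 155.6 167.7
side lid_handle [374.8 140.3] 0.67 [[374.548739  141.4705903]]
side lid_hinge [340.3 170.3] 0.7 [[339.14520197 169.70292198]]
top lid_handle [420.  232.4] 0.75 [[421.02547492 229.84773988]]
top lid_hinge [401.2 178.6] 0.75 [[398.89875592 178.49003271]]
```

View pics/c10.png

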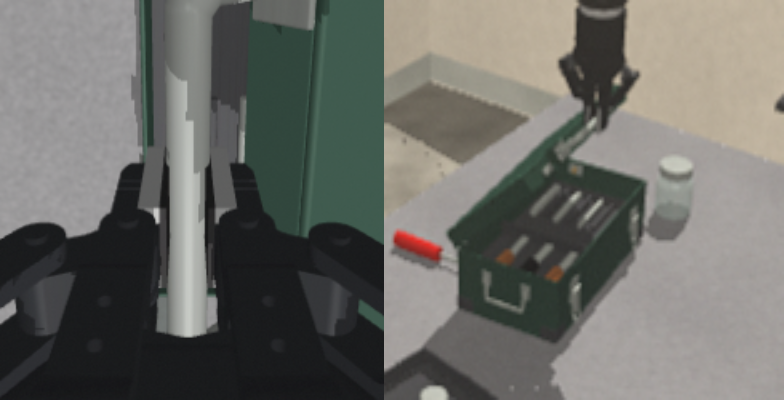

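The grip on the bar is good and the lid is about half open, with the jaw tips straddling the bar. The bar sits about 5 mm below the TCP in the pads, so I'll account for that in the arc.

```bash
sed -i 's/HX=np.array(\[.6913,-.2103,.105\])/HX=np.array([.6913,-.2103,.1105])/' h.py
python3 - <<'E'
from h import *
lid();arc([.75,.77,.80,.83,.865,.9,.935,.97,1.005,1.035,1.06,1.07])
E
```

```text
r 224.7 (224.4) th 0.7413 h,v 155.9 161.8
0.75 [ 0.     0.008 -0.006] [ 0.0002  0.0008 -0.    ]
0.77 [ 0.     0.024 -0.021] [ 0.0002  0.0008 -0.    ]
0.8 [ 0.     0.05  -0.043] [ 0.0002  0.0008 -0.    ]
0.83 [ 0.     0.076 -0.065] [ 0.0002  0.0008 -0.    ]
0.865 [ 0.     0.107 -0.089] [ 0.0002  0.0008 -0.    ]
0.9 [ 0.     0.138 -0.112] [ 0.0002  0.0008 -0.    ]
0.935 [ 0.     0.171 -0.134] [ 0.0002  0.0008 -0.    ]
0.97 [ 0.     0.204 -0.154] [ 0.0002  0.0008 -0.    ]
1.005 [-0.     0.239 -0.174] [ 0.0002  0.0008 -0.    ]
1.035 [-0.     0.268 -0.19 ] [ 0.0002  0.0008 -0.    ]
1.06 [-0.     0.293 -0.202] [ 0.0002  0.0008 -0.    ]
1.07 [-0.     0.304 -0.207] [ 0.0002  0.0008 -0.    ]
```

>>> jog_arm([
  {"x": 0, "y": 0.008, "z": -0.006, "wx": 0, "wy": 0, "wz": 0},
  {"x": 0, "y": 0.024, "z": -0.021, "wx": 0, "wy": 0, "wz": 0},
  {"x": 0, "y": 0.05, "z": -0.043, "wx": 0, "wy": 0, "wz": 0},
  {"x": 0, "y": 0.076, "z": -0.065, "wx": 0, "wy": 0, "wz": 0},
  {"x": 0, "y": 0.107, "z": -0.089, "wx": 0, "wy": 0, "wz": 0},
  {"x": 0, "y": 0.138, "z": -0.112, "wx": 0, "wy": 0, "wz": 0},
  {"x": 0, "y": 0.171, "z": -0.134, "wx": 0, "wy": 0, "wz": 0},
  {"x": 0, "y": 0.204, "z": -0.154, "wx": 0, "wy": 0, "wz": 0},
  {"x": 0, "y": 0.239, "z": -0.174, "wx": 0, "wy": 0, "wz": 0},
  {"x": 0, "y": 0.268, "z": -0.19, "wx": 0, "wy": 0, "wz": 0},
  {"x": 0, "y": 0.293, "z": -0.202, "wx": 0, "wy": 0, "wz": 0},
  {"x": 0, "y": 0.304, "z": -0.207, "wx": 0, "wy": 0, "wz": 0},
])

```text
t: 24.35
eef_pos: [0.5987, -0.2225, 0.3166]
tool_rot: [0.003, 0.661, 0.751, 0.0]
contact_force: [-6.4, -1.4, 6.1]
gripper_width: 0.114
```

Run:
```python
from h import *
st();lid();arc([1.06,1.075,1.095,1.12,1.145,1.17,1.2,1.225,1.25,1.275,1.3,1.32,1.34,1.355])
```

```text
[ 0.5987 -0.2225  0.3166] 0.114 [-6.4 -1.4  6.1] [ 0.54  0.39 -0.39  1.55  0.16  1.22  0.26] 24.35
r 226.3 (224.4) th 1.0828 h,v 93.4 206.1
1.06 [ 0.002 -0.019  0.019] [ 0.0012  0.0014 -0.    ]
1.075 [ 0.002 -0.004  0.012] [ 0.0012  0.0014 -0.    ]
1.095 [0.001 0.016 0.003] [ 0.0012  0.0014 -0.    ]
1.12 [ 0.001  0.042 -0.008] [ 0.0012  0.0014 -0.    ]
1.145 [ 0.001  0.068 -0.018] [ 0.0012  0.0014 -0.    ]
1.17 [ 0.001  0.095 -0.028] [ 0.0012  0.0014 -0.    ]
1.2 [ 0.001  0.127 -0.038] [ 0.0012  0.0014 -0.    ]
1.225 [ 0.001  0.154 -0.046] [ 0.0012  0.0014 -0.    ]
1.25 [ 0.001  0.181 -0.054] [ 0.0012  0.0014 -0.    ]
1.275 [ 0.001  0.208 -0.06 ] [ 0.0012  0.0014 -0.    ]
1.3 [ 0.001  0.235 -0.066] [ 0.0012  0.0014 -0.    ]
1.32 [ 0.001  0.257 -0.071] [ 0.0012  0.0014 -0.    ]
1.34 [ 0.001  0.279 -0.075] [ 0.0012  0.0014 -0.    ]
1.355 [ 0.001  0.296 -0.077] [ 0.0012  0.0014 -0.    ]
```

>>> jog_arm([
  {"x": 0, "y": 0.01, "z": -0.004, "wx": 0, "wy": 0.001, "wz": 0},
  {"x": 0, "y": 0.027, "z": -0.01, "wx": 0.001, "wy": 0.001, "wz": 0},
  {"x": 0, "y": 0.05, "z": -0.02, "wx": 0.001, "wy": 0.001, "wz": 0},
  {"x": 0, "y": 0.077, "z": -0.031, "wx": 0.001, "wy": 0.001, "wz": 0},
  {"x": 0, "y": 0.105, "z": -0.041, "wx": 0.001, "wy": 0.001, "wz": 0},
  {"x": 0, "y": 0.133, "z": -0.05, "wx": 0.001, "wy": 0.001, "wz": 0},
  {"x": 0, "y": 0.16, "z": -0.058, "wx": 0.001, "wy": 0.001, "wz": 0},
  {"x": 0, "y": 0.187, "z": -0.065, "wx": 0.001, "wy": 0.001, "wz": 0},
  {"x": 0, "y": 0.214, "z": -0.072, "wx": 0.001, "wy": 0.001, "wz": 0},
  {"x": 0, "y": 0.235, "z": -0.076, "wx": 0.001, "wy": 0.001, "wz": 0},
  {"x": 0, "y": 0.252, "z": -0.079, "wx": 0.001, "wy": 0.001, "wz": 0},
  {"x": 0, "y": 0.262, "z": -0.081, "wx": 0.001, "wy": 0.001, "wz": 0},
])

```text
t: 25.35
eef_pos: [0.6523, -0.2159, 0.335]
tool_rot: [0.002, 0.661, 0.751, 0.001]
contact_force: [-3.5, -2.8, 8.6]
gripper_width: 0.107
```

Run:
```python
from h import *
st();lid();arc([1.355]);p=monitor.get_obs()['eef_pos']
for c in('side','top'):
  snap(c,c+'11')
  for t,z in(('lid_hinge',.105),('lid_handle',.327)):
    for r in finder.place_of(c,t)[:2]:print(c,t,np.round(r['location'],1),round(r['confidence'],2),ray(c,r['location'],z).round(4))
snap('wrist','w11')
```

```text
[ 0.6523 -0.2159  0.335 ] 0.107 [-3.5 -2.8  8.6] [ 0.48  0.47 -0.38  1.4   0.17  1.3   0.22] 25.35
r 227.9 (224.4) th 1.3348 h,v 39.4 224.5
1.355 [0.003 0.025 0.014] [ 0.0015  0.0008 -0.    ]
side lid_hinge [340.  169.8] 0.8 [ 0.6879 -0.2118  0.105 ]
side lid_handle [349.6 121.3] 0.97 [ 0.6568 -0.2295  0.327 ]
top lid_hinge [402.  176.4] 0.69 [ 0.6977 -0.2195  0.105 ]
top lid_handle [169.2 228.1] 0.23 [0.5295 0.3715 0.327 ]
```

Run:
```python
import cv2,numpy as np
a=cv2.resize(cv2.imread('pics/side11.png')[90:240,290:440],(400,400),interpolation=cv2.INTER_CUBIC)
b=cv2.resize(cv2.imread('pics/top11.png')[150:270,330:490],(400,300),interpolation=cv2.INTER_CUBIC)
b=np.vstack([b,np.zeros((100,400,3),np.uint8)])
cv2.imwrite('pics/c11.png',np.hstack([a,b]))
```

```text
(no output)
```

View pics/c11.png

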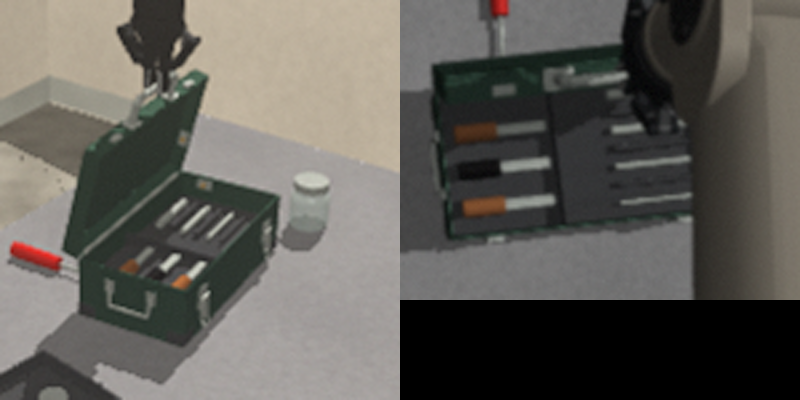

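The lid is nearly upright and still short of vertical; by geometry it is at about 1.33 rad. Moving the last 5 mm or so slowly, then settling.

>>> jog_arm([
  {"x": 0, "y": 0.005, "z": -0.003, "wx": 0, "wy": 0, "wz": 0},
  {"x": 0, "y": 0.011, "z": -0.005, "wx": 0, "wy": 0, "wz": 0},
  {"x": 0, "y": 0.017, "z": -0.007, "wx": 0, "wy": 0, "wz": 0},
  {"x": 0, "y": 0.022, "z": -0.009, "wx": 0, "wy": 0, "wz": 0},
  {"x": 0, "y": 0.026, "z": -0.01, "wx": 0, "wy": 0, "wz": 0},
  {"x": 0, "y": 0.027, "z": -0.01, "wx": 0, "wy": 0, "wz": 0},
  {"x": 0, "y": 0.027, "z": -0.01, "wx": 0, "wy": 0, "wz": 0},
  {"x": 0, "y": 0.027, "z": -0.01, "wx": 0, "wy": 0, "wz": 0},
  {"x": 0, "y": 0.027, "z": -0.01, "wx": 0, "wy": 0, "wz": 0},
])

```text
t: 26.45
eef_pos: [0.6571, -0.2152, 0.336]
tool_rot: [0.002, 0.661, 0.751, 0.001]
contact_force: [0.1, -2.4, -9.7]
gripper_width: 0.111
```

Run:
```python
from h import *
st();lid();kw=cams.get_calibration('wrist');w=snap('wrist','w12');s=snap('side','side12')
print('later');st();lid()
# lid edge overlay for th = 1.30,1.355,1.41 ; hinge true z .105
H=HX.copy();H[2]=.105;UY=np.array([-UX[1],UX[0],0])
def L(th,f,u,y): # f toward handle side, u up (shut frame) rel hinge
    h,v=f*np.cos(th)-u*np.sin(th),f*np.sin(th)+u*np.cos(th);P=H-UX*h+UY*y;P[2]+=v;return P
out=[]
big=cv2.resize(s[80:200,300:400],None,fx=4,fy=4,interpolation=cv2.INTER_CUBIC)[:,:,::-1].copy()
b2=big.copy()
for th,col in((1.27,(0,0,255)),(1.355,(255,255,255)),(1.44,(0,255,255))):
    # top outer face rectangle
    P=[L(th,f,.028,y) for f,y in((0,.172),(.184,.172),(.184,-.172))]+[L(th,.184,0,-.172)]
    uv=(proj('side',P)-[300,80])*4+2
    cv2.polylines(b2,[uv.astype(np.int32)],False,col,1)
cv2.imwrite('pics/c12.png',np.hstack([big,b2]))
```

```text
[ 0.6571 -0.2152  0.336 ] 0.111 [ 0.1 -2.4 -9.7] [ 0.48  0.47 -0.38  1.39  0.18  1.31  0.22] 26.45
r 228.1 (224.4) th 1.3565 h,v 34.5 225.5
later
[ 0.6571 -0.2152  0.336 ] 0.114 [  0.5  -3.6 -11.3] [ 0.48  0.47 -0.38  1.39  0.18  1.31  0.22] 26.55
r 228.1 (224.4) th 1.3564 h,v 34.5 225.5
```

View pics/c12.png

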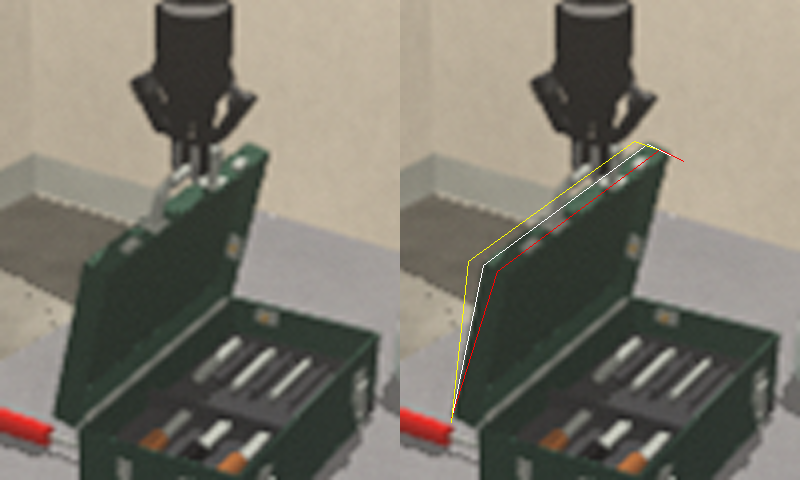

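The white 1.355 rad overlay meets the lid's upper corner at (84,265), between the 1.27 and 1.44 lines. I'll relax the slight upward pull and check that the lid stays still.

>>> jog_arm([
  {"x": 0, "y": 0.002, "z": 0.002, "wx": 0, "wy": 0, "wz": 0},
  {"x": 0, "y": 0.002, "z": 0.002, "wx": 0, "wy": 0, "wz": 0},
  {"x": 0, "y": 0.002, "z": 0.002, "wx": 0, "wy": 0, "wz": 0},
  {"x": 0, "y": 0.002, "z": 0.002, "wx": 0, "wy": 0, "wz": 0},
  {"x": 0, "y": 0.002, "z": 0.002, "wx": 0, "wy": 0, "wz": 0},
  {"x": 0, "y": 0.002, "z": 0.002, "wx": 0, "wy": 0, "wz": 0},
  {"x": 0, "y": 0.002, "z": 0.002, "wx": 0, "wy": 0, "wz": 0},
  {"x": 0, "y": 0.002, "z": 0.002, "wx": 0, "wy": 0, "wz": 0},
  {"x": 0, "y": 0.002, "z": 0.002, "wx": 0, "wy": 0, "wz": 0},
  {"x": 0, "y": 0.002, "z": 0.002, "wx": 0, "wy": 0, "wz": 0},
  {"x": 0, "y": 0.002, "z": 0.002, "wx": 0, "wy": 0, "wz": 0},
  {"x": 0, "y": 0.002, "z": 0.002, "wx": 0, "wy": 0, "wz": 0},
])

```text
t: 27.55
eef_pos: [0.6576, -0.2151, 0.336]
tool_rot: [0.002, 0.661, 0.751, 0.001]
contact_force: [-1.4, -2.1, -0.9]
gripper_width: 0.109
```

Run:
```python
from h import *
st();lid()
for i in range(4): cams.read_camera('side')
st();th=lid();print(np.abs(monitor.get_obs()['joint_vel']).max())
if 1.33<th<1.38: print(bot.hand_in())
```

```text
[ 0.6576 -0.2151  0.336 ] 0.109 [-1.4 -2.1 -0.9] [ 0.48  0.47 -0.38  1.39  0.18  1.31  0.22] 27.55
r 228.0 (224.4) th 1.3587 h,v 34.0 225.5
[ 0.6576 -0.2152  0.336 ] 0.111 [-1.9 -1.3 -0.3] [ 0.48  0.47 -0.38  1.39  0.18  1.31  0.22] 27.75
r 228.0 (224.4) th 1.3586 h,v 34.0 225.5
0.0010857376373255264
the job is handed in; nothing more can be done
None
```

Both slices are flat in the tray, and the lid is raised to its balance point with the gripper still holding the handle. I handed in at about 27.8 s of the 72 s allowed.

**Last checks:**
- **Lid position:** the grip point is 34.0 mm to the handle side of the hinge, which is the stated balance value and gives about 1.36 rad against 1.355. A side-camera overlay agreed to within a few hundredths of a radian.
- **Lid stillness:** between two readings 0.2 s apart the arm's joints were practically still and the outside force was about 2 N.
- **Slices:** after each release the networks placed the disc near (0.564, 0.146) and the oblong near (0.575, 0.242), both inside the tray. A picture confirmed it.

**What went wrong or disagreed:**
- **Disc:** the first pinch was about 8 mm off-centre, so I gripped it again.
- **Oblong:** the first grip closed over the top of the slice. On the retry the fingertips pressed on the lid with about 27 N (about 32 N counting the sideways push) before I backed off.
- **Handle:** from the tool height, the bar seems to have settled 5–9 mm below the nominal grasp point during the swing. I allowed for that in the arc, and side forces peaked near 18 N.
- **Hinge position:** vision estimates of it scattered by about ±5 mm. I used the value from the gripped, shut handle instead.

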